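Load the phone in the bonding press and lock it shut

ROBOT

A 7-joint arm with a two-finger parallel gripper is mounted at the origin on the work surface. World frame = base frame: x ahead of the robot, y to its left, z up, the work surface at z = 0. Lengths are in m, angles in rad, forces in N, time in s.
With the tool pointing down it reaches from about 0.375 to 0.925 m from the base axis. Payload 3.1 kg.
Tool frame: the origin (TCP) lies midway between the tips of the shut fingers; the grasp point (between the pads) lies 19 mm behind it; y points along the fingers, x is the direction in which the jaws open and shut, and the axes are right-handed (so a half turn about y gives the same grasp; the last joint's range is limited). The gripper opens to 85 mm and grips with 20 to 120 N. Pads are 22 mm wide; open, the fingers measure 114 mm over their backs; the gripper's body (76 mm by 85 mm) begins 54 mm behind the grasp point. The pads swing forward as they close: fully open they stand 13 mm farther back than shut.
Start: joints at [-1.289, 0.383, 0.044, 1.598, -0.018, 1.161, -0.05], TCP at [0.241, 0.604, 0.231] pointing down, gripper open.
Joint ranges: [-2.61, 2.61], [-0.41, 2.15], [-1.48, 1.57], [0, 2.5], [-1.57, 4.71], [0.05, 1.97], [-2.85, 2.85]. Speed limits (rad/s): [2.79, 2.79, 3.14, 3.14, 3.14, 3.14, 3.14].

INTERFACE

Orientations are given as a rotation vector (axis times angle).
In Python, from station import manip gives the robot as it stands.
- The arm moves only by the tool servo_tool, never from a script. Its argument "commands" is a list of rows, each a list of 3 entries, a list of its own where there are three numbers: the shift along the tool's x, y, z scaled (see below), then the turn, a rotation vector about the tool's x, y, z scaled (see below), then the gripper command: -1 is fully open, 1 is shut, values between are in proportion. A call has 1 to 12 rows; each row shifts and turns the commanded pose from where the row before left it, along the tool's axes as they then stand; what a row does not reach is not made up. The controller multiplies each number of a shift by 1 m and each number of a turn by 90 degrees. A row lasts 1/10 s, in which the tool goes at most 50 mm and 8.59 degrees, less where a joint would pass 70% of its speed; a pose out of reach is approached as far as the arm can. A call with a number of a shift or a turn outside -1 to 1 is refused whole. A call with a gripper value outside its range is refused whole. The fingers move at their own pace and stop on an object; "force" is the grip in N (left out, the last holds). Time passes only in rows, so rows that do not move let the fingers close. It gives the time, the measured TCP pose, the force and the opening at its end, in the units of the state.
- manip.observe(): the state, without advancing time (a new reading comes with each control period).
- manip.capture(name): name is "side" or "top"; returns a dict with "img" (400x640x3 uint8, blue, green, red), "intrinsics" (3x3 intrinsics, pixels), "dist" ([k1, k2, p1, p2, k3] as OpenCV has them; the pictures are not rectified), "cam_to_world" (4x4, takes a point from camera to world coordinates). Camera axes: x right, y down, z forward; pixel columns grow to the right and rows downward; lengths in m; the calibration is good to about 2 mm. A picture is of the moment at which its call begins. There is no depth.
- manip.close_job(): hands the job in, once; it reports no verdict.
Trained networks look in a picture, given as the dict that the camera call returned (one of the last four; its "shot" number tells which), for a name from the list of things; names that differ only in an ending like _2 or _b are one class to them, and where a whole thing is asked for, a point or a joint stands for the part that bears it (a point fixed in the world has none). Each returns a list of dicts, best first, with "p" (0 to 1); they miss things now and then, are a little off and sometimes report something else, mostly with a low value. They report only what shows in the picture. A call takes as long as a camera call. They do not tell look-alikes from the thing itself.
- manip.trace(picture, target): "mask" (400x640 bool, what is visible of it) and "box" ([left, top, width, height] in pixels, round what is visible of it).
The state is a dict: "t": time; "joint_pos": joint angles; "dq": joint speeds; "joint_efforts": joint torques, N m; "eef_pos": TCP position; "ee_rot": TCP orientation; "ft_force": force on the tool from outside, world axes, zero at the start; "ft_torque": the same for the moment, N m; "width": finger opening in m.
Only numpy, scipy, OpenCV 4.12 (cv2) and the standard library are available. Lean on these libraries where they do the work, as an engineer would, in place of code of your own. Each camera call takes 0.05 s, during which the arm holds its last target. There are 200 camera calls.

TASK

Take the phone off the sloping green repair stand and lay it, screen up, flat on the blue pad between the brass pins of the bonding press; set it down, do not drop it. Then swing the press lid fully shut, and only after that press the red knob on the lid all the way down so that it locks. Leave everything else on the bench where it is.

Things in the scene. Friction and masses are not known exactly. Their poses are not given: they have to be found in the camera images.
- phone: Compact phone, a slab with silver body and black screen, 60 mm (own x) by 126 mm (own y) by 10 mm, 0.14 kg. Origin: centre of its underside; z points out of the screen. It starts on the stand at 25 degrees, one long edge low, towards the robot; its long edges overhang the stand's board by 8 mm and are free at mid-length for a finger on each side.
- stand: Repair stand, fixed. Base 100 by 130 mm; on a post a green board 44 by 112 mm that rises 25 degrees towards the stand's +x (away from the robot), middle of its top face 75 mm above the bench. Two lips, 45 mm either side of the middle, hold the phone's low long edge, reaching 6 mm up it. Origin: at bench height, below the middle of the board.
- press: Bonding press, fixed. Dark base plate 10 mm thick, from x = -48 to +77 mm, 180 mm wide (y); aluminium side walls up to 50 mm at y = +-85 mm, front and back open. In the middle a blue pad 40 mm (x) by 116 mm (y), top 36 mm above the bench, ringed by eight brass pins. The lid is hinged at the far side (+x). Origin: at bench height, below the middle of the pad.
- pocket (a point): Middle of the blue pad's top, where the middle of the phone's underside belongs; 36 mm above the bench, axes as the press. The pins are 10 mm thick, at x, y = (+-38, +-45) and (+-13, +-71) mm from here, conical above 6 mm over the pad, ending 13 mm over it: 3 mm of play all round the phone with its long side along y.
- lid (a joint): Angle of the press lid in rad: 0 shut and level, grows as it opens upwards and backwards (away from the robot), up to 2.3. Aluminium plate 106 mm by 180 mm by 8 mm, hinged along the far side of the press. The hinge is stiff: the lid stays where it is left (about 3 N at the handle moves it). Shut, its underside is 50 mm above the bench.
- lid_hinge (a point): Middle of the hinge line, 70 mm along the press's +x from the pocket's middle, 54 mm above the bench; the hinge line runs along the press's y.
- lid_handle (a point): Middle of the lid's black handle: a round bar 10 mm thick, about 96 mm long and parallel to the hinge, in the plane of the lid, 146 mm from the hinge and 40 mm (35 mm clear) beyond the lid's free edge. With the lid shut it is 54 mm above the bench.
- lock (a joint): Travel of the red locking knob in m: 0 up (unlocked), 0.012 fully pressed into the lid (locked). It takes about 10 N to press and stays where it is left.
- lock_top (a point): Middle of the top face of the red knob (44 mm across), on the middle of the lid, 66 mm from the hinge. With the lid shut, it is 82 mm above the bench when up and 70 mm when fully pressed.
- spool: Bystander: white reel 60 mm across, 50 mm high, standing; origin under its centre.
- tape: Bystander: amber ring of tape 100 mm across, 14 mm high, lying flat; origin under its centre.
- driver: Bystander: screwdriver with blue handle, 150 mm, lying along its x.
- mug: Bystander: white mug 80 mm across, 85 mm high; origin under its centre.
- brush: Bystander: brush with red handle, 150 mm, lying along its x between robot and press.
- tip_pot: Bystander: brass pot 68 mm across, 50 mm high; origin under its centre.
- flux: Bystander: amber jar with black cap, 56 mm across, 60 mm high; origin under its centre.
Mind the look-alikes: they are no part of the job. Leave any white look-alike of the phone alone.

How it is judged:
By the outcome, as a careful person would: the job done as asked, in the order asked, and still so for the second after the job is handed in, with the robot touching nothing.
It also fails if it takes over 64 s, if anything falls off the work surface, if the arm or the gripper's body presses on something with over 40 N, if the wrist force passes 120 N, or if a joint passes its speed limit or range.

## Working session

There is one attempt and no reset: what is moved stays moved. The work goes in short steps, Python scripts to look and compute and a tool call to move; the robot and the scene stay as the last step left them, time stands still between calls to the robot, and variables do not carry over. Pictures are saved under pics/ and viewed, about 8 in all and at most 12, crops included, and the job is handed in when it is done.

Besides the shell and the picture viewer there is one more tool, called after "Call:" by a JSON object that holds its "api" and its "payload", one argument or row to a line. servo_tool: Moves the arm, as the interface text tells. Shifts and turns lie within -1 to 1; 1 stands for 1 m of shift or 90 degrees of turn. Its arguments: {"type":"object","properties":{"commands":{"type":"array","items":{"type":"array"}},"force":{"type":"number"}},"required":["commands"]}

```bash
mkdir -p pics; cat > h.py <<'E'
import numpy as np, cv2
from station import manip
from scipy.spatial.transform import Rotation as R
def proj(c,P):
    T=np.linalg.inv(c["cam_to_world"]); rv=cv2.Rodrigues(T[:3,:3])[0]
    return cv2.projectPoints(np.array(P,float).reshape(-1,3),rv,T[:3,3],np.array(c["intrinsics"],float),np.array(c["dist"],float))[0].reshape(-1,2)
def ray(c,uv):
    p=cv2.undistortPoints(np.array(uv,float).reshape(-1,1,2),np.array(c["intrinsics"],float),np.array(c["dist"],float)).reshape(-1,2)
    M=np.array(c["cam_to_world"]); d=np.c_[p,np.ones(len(p))]@M[:3,:3].T
    return M[:3,3],d
def onz(c,uv,z):
    o,d=ray(c,uv); return o+d*((z-o[2])/d[:,2])[:,None]
E
python3 - <<'E'
from h import *
s=manip.observe(); print({k:np.round(v,3) for k,v in s.items()})
for n in("top","side"):
    c=manip.capture(n); cv2.imwrite(f"pics/{n}0.png",c["img"])
    print(n,np.round(c["cam_to_world"],3).tolist())
    for t in["phone","stand","press","lid","lid_handle","lock"]:
        print(t,[(round(d["p"],2),[int(x) for x in d["box"]]) for d in manip.trace(c,t)][:3])
E
```

```text
{'t': np.float64(0.0), 'joint_pos': array([-1.289,  0.384,  0.044,  1.6  , -0.018,  1.161, -0.05 ]), 'dq': array([-0.001, -0.001, -0.   , -0.002,  0.   ,  0.001,  0.   ]), 'joint_efforts': array([-0.0000e+00, -4.3345e+01,  1.0240e+00, -2.4951e+01,  1.1000e-02,
        1.1000e-02,  0.0000e+00]), 'eef_pos': array([0.241, 0.603, 0.23 ]), 'ee_rot': array([-1.367, -0.924,  0.927]), 'ft_force': array([ 0.004, -0.395,  0.401]), 'ft_torque': array([ 0.007, -0.008, -0.019]), 'width': np.float64(0.085)}
top [[0.005, -0.998, 0.066, 0.485], [-1.0, -0.004, 0.013, -0.009], [-0.013, -0.066, -0.998, 1.3], [0.0, 0.0, 0.0, 1.0]]
phone [(0.97, [346, 215, 49, 23]), (0.59, [400, 148, 22, 40])]
stand [(0.57, [346, 205, 49, 38])]
press [(0.58, [238, 158, 69, 76])]
lid [(0.95, [233, 161, 69, 34]), (0.7, [176, 228, 16, 17]), (0.5, [182, 159, 22, 24])]
lid_handle [(0.84, [238, 163, 67, 33])]
lock [(0.46, [271, 169, 2, 1])]
side [[-0.983, -0.127, 0.133, 0.414], [-0.184, 0.684, -0.706, 0.716], [-0.001, -0.718, -0.696, 0.811], [0.0, 0.0, 0.0, 1.0]]
phone [(0.69, [335, 158, 18, 40]), (0.56, [278, 154, 40, 14]), (0.54, [204, 253, 51, 14])]
stand [(0.85, [324, 178, 38, 37]), (0.61, [358, 223, 57, 18])]
press [(0.96, [254, 196, 88, 114])]
lid [(0.57, [252, 197, 45, 90])]
lid_handle [(0.94, [251, 199, 50, 90])]
lock [(0.38, [322, 179, 39, 37]), (0.23, [252, 197, 90, 113])]
```

View pics.

```bash
python3 - <<'E'
import cv2,numpy as np
a=cv2.imread("pics/top0.png");b=cv2.imread("pics/side0.png")
cv2.imwrite("pics/v1.png",cv2.resize(a[120:300,150:450],(800,480),interpolation=cv2.INTER_CUBIC))
cv2.imwrite("pics/v2.png",cv2.resize(b[120:345,160:460],(800,600),interpolation=cv2.INTER_CUBIC))
E
```

```text
(no output)
```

View pics/v1.png

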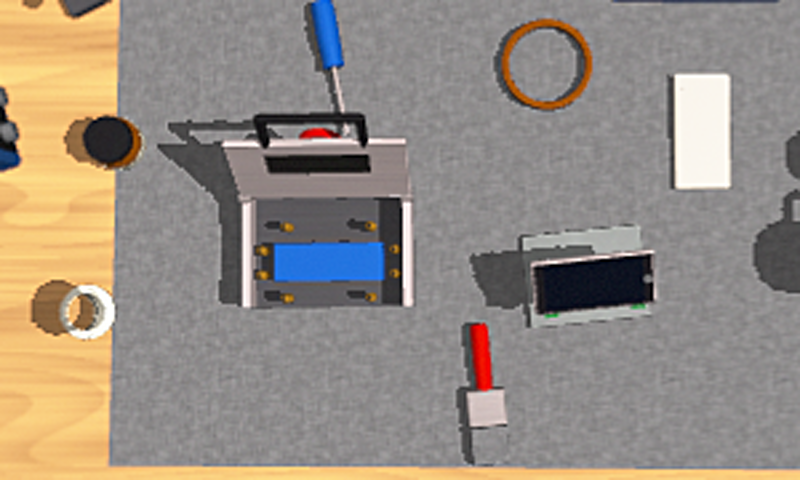

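View pics/v2.png

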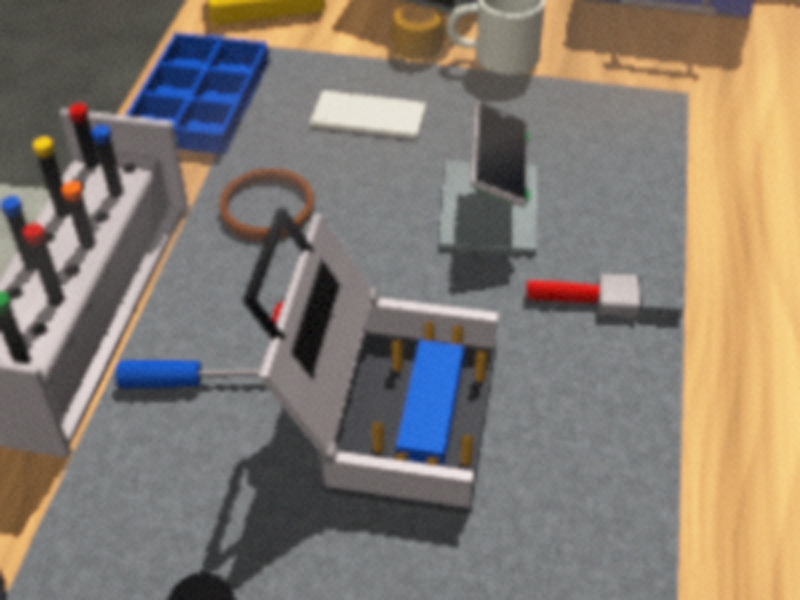

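Crop 1 shows two phone candidates. The black-screened slab on the stand is at crop (595,281), full-frame (373,226). The white slab look-alike is at crop (702,130), full-frame (413,169). I choose the black one, which lies on the green-tabbed stand in both views. The blue pad is at crop (328,262), and the lid is open past vertical with its handle at (310,125). Crop 2 confirms this.

```bash
cat >> h.py <<'E'
from scipy.optimize import least_squares
def cen(c,P):
    h=cv2.convexHull(proj(c,P).astype(np.float32)); m=cv2.moments(h); return mom(m)
def mom(m):
    return np.array([m["m10"]/m["m00"],m["m01"]/m["m00"]]),0.5*np.arctan2(2*m["mu11"],m["mu20"]-m["mu02"])
def box(sx,sy,z0,z1): return np.array([[a*sx/2,b*sy/2,z] for a in(-1,1) for b in(-1,1) for z in(z0,z1)])
def pose(p,tilt=0): # x,y,yaw,z
    return R.from_euler("z",p[2])*R.from_euler("y",-tilt)
def fit(obs,P,z,tilt,x0):
    def f(p):
        W=pose(p,tilt).apply(P)+[p[0],p[1],z]; r=[]
        for c,(uv,an) in obs:
            q,a=cen(c,W); r+=list(q-uv)+[20*np.sin(a-an)]
        return r
    s=least_squares(f,x0); return s.x,f(s.x)
def bluepad(c):
    hsv=cv2.cvtColor(c["img"],cv2.COLOR_BGR2HSV); m=cv2.inRange(hsv,(100,150,60),(125,255,255))
    n,l,st,_=cv2.connectedComponentsWithStats(m); return l,st
E
python3 - <<'E'
from h import *
ob=[];op=[];cs=[]
for n,pt,ph in(("top",(273,218),(373,226)),("side",(320,270),(347,177))):
    c=manip.capture(n); cs.append(c); l,st=bluepad(c)
    m=(l==l[pt[1],pt[0]]).astype(np.uint8); print(n,"pad area",m.sum(),l[pt[1],pt[0]])
    ob.append((c,mom(cv2.moments(m,True))))
    for d in manip.trace(c,"phone"):
        if d["mask"][ph[1],ph[0]]:
            op.append((c,mom(cv2.moments(d["mask"].astype(np.uint8),True)));print("phone",d["p"],d["box"]);break
pad=box(.04,.116,0,0)
for k in(ob[:1],ob): print("pad",*[np.round(v,4) for v in fit(k,pad,.036,0,[.48,.1,0])])
phn=box(.06,.126,0,.01)
for k in(op[:1],op): print("phone",*[np.round(v,4) for v in fit(k,phn,.075,np.radians(25),[.46,-.12,-.1])])
p,_=fit(ob,pad,.036,0,[.48,.1,0])
# lid angle from handle bar
rot=R.from_euler("z",p[2])
for a in np.arange(1.5,2.31,.1):
    h=rot.apply([[.07-.146*np.cos(a),y,.018+.146*np.sin(a)] for y in(-.048,.048)])+[p[0],p[1],.036]
    print(round(a,1),np.round(proj(cs[0],h)).tolist(),np.round(proj(cs[1],h)).tolist())
s=manip.observe(); print(R.from_rotvec(s["ee_rot"]).as_matrix().round(3).tolist())
E
```

```text
File "<stdin>", line 9
    op.append((c,mom(cv2.moments(d["mask"].astype(np.uint8),True)));print("phone",d["p"],d["box"]);break
                                                                   ^
SyntaxError: invalid syntax
```

```bash
python3 - <<'E'
from h import *
ob=[];op=[];cs=[]
for n,pt,ph in(("top",(273,218),(373,226)),("side",(320,270),(347,177))):
    c=manip.capture(n); cs.append(c); l,st=bluepad(c)
    m=(l==l[pt[1],pt[0]]).astype(np.uint8); print(n,"pad area",m.sum(),l[pt[1],pt[0]])
    ob.append((c,mom(cv2.moments(m,True))))
    for d in manip.trace(c,"phone"):
        if d["mask"][ph[1],ph[0]]:
            op.append((c,mom(cv2.moments(d["mask"].astype(np.uint8),True))));print("phone",d["p"],d["box"]);break
pad=box(.04,.116,0,0)
for k in(ob[:1],ob): print("pad",*[np.round(v,4) for v in fit(k,pad,.036,0,[.48,.1,0])])
phn=box(.06,.126,0,.01)
for k in(op[:1],op): print("phone",*[np.round(v,4) for v in fit(k,phn,.075,np.radians(25),[.46,-.12,-.1])])
p,_=fit(ob,pad,.036,0,[.48,.1,0])
rot=R.from_euler("z",p[2])
for a in np.arange(1.5,2.31,.1):
    h=rot.apply([[.07-.146*np.cos(a),y,.018+.146*np.sin(a)] for y in(-.048,.048)])+[p[0],p[1],.036]
    print(round(a,1),np.round(proj(cs[0],h)).tolist(),np.round(proj(cs[1],h)).tolist())
s=manip.observe(); print(R.from_rotvec(s["ee_rot"]).as_matrix().round(3).tolist())
E
```

```text
top pad area 579 8
phone 0.83 [348.5, 215.4, 48.2, 20.7]
side pad area 792 25
phone 0.83 [335.5, 157.9, 20.1, 37.8]
pad [0.5145 0.1603 0.    ] [-7.2435 -0.6205  0.2391]
pad [ 0.511   0.1409 -0.0041] [-0.4373  0.6296  0.3261  0.2676 -0.9877  0.8815]
phone [ 0.4782 -0.1287 -0.0988] [-2.3994  5.8107  3.8667]
phone [ 0.4775 -0.1428 -0.1007] [ 2.7689  6.0985  3.8829  6.1578 -0.4433 -7.5536]
1.5 [[284.0, 193.0], [246.0, 193.0]] [[299.0, 199.0], [288.0, 232.0]]
1.6 [[284.0, 187.0], [246.0, 187.0]] [[292.0, 198.0], [281.0, 231.0]]
1.7 [[284.0, 181.0], [246.0, 181.0]] [[285.0, 197.0], [274.0, 230.0]]
1.8 [[285.0, 176.0], [246.0, 175.0]] [[279.0, 197.0], [267.0, 230.0]]
1.9 [[285.0, 170.0], [247.0, 170.0]] [[273.0, 198.0], [260.0, 230.0]]
2.0 [[285.0, 165.0], [247.0, 165.0]] [[267.0, 199.0], [254.0, 231.0]]
2.1 [[285.0, 160.0], [248.0, 160.0]] [[261.0, 200.0], [248.0, 232.0]]
2.2 [[286.0, 156.0], [248.0, 156.0]] [[256.0, 202.0], [243.0, 234.0]]
2.3 [[286.0, 152.0], [249.0, 152.0]] [[252.0, 204.0], [238.0, 236.0]]
[[0.371, -0.0, -0.929], [0.929, 0.0, 0.371], [0.0, -1.0, 0.0]]
```

```bash
sed -i 's/s=least_squares(f,x0); return s.x,f(s.x)/s=minimize(lambda p:np.sum(np.square(f(p))),x0,method="Nelder-Mead",options=dict(initial_simplex=np.array(x0)+np.r_[np.zeros((1,3)),np.diag([.02,.02,.1])],xatol=1e-5,fatol=1e-5)); return s.x,f(s.x)/; s/import least_squares/import minimize/' h.py
cat >> h.py <<'E'
def plan(Rt,pt,n,g,s=None,start=None):
    """rows from the present (or start) pose to target: n equal steps, world-straight"""
    s=s or manip.observe()
    R0,p0=start or (R.from_rotvec(s["ee_rot"]),np.array(s["eef_pos"]))
    w=(R0.inv()*Rt).as_rotvec(); d=(np.array(pt)-p0)/n; rows=[]
    print("move mm",np.round((np.array(pt)-p0)*1e3,1),"turn deg",np.degrees(np.linalg.norm(w)).round(1))
    for k in range(n):
        Rk=R0*R.from_rotvec(w*k/n)
        rows.append([[round(float(v),3)+0. for v in Rk.inv().apply(d)],[round(float(v),3)+0. for v in w/n/(np.pi/2)],g])
    print(str(rows).replace(" ",""))
def tool(yaw,tilt=0): # tool y=-normal, tool x = +phone x
    B=(R.from_euler("z",yaw)*R.from_euler("y",-tilt)).as_matrix()
    return R.from_matrix(np.c_[B[:,0],-B[:,2],np.cross(B[:,0],-B[:,2])])
E
python3 - <<'E'
from h import *
ob=[];op=[];cs=[]
for n,pt,ph in(("top",(273,218),(373,226)),("side",(320,270),(347,177))):
    c=manip.capture(n); cs.append(c); l,st=bluepad(c)
    m=(l==l[pt[1],pt[0]]).astype(np.uint8)
    ob.append((c,mom(cv2.moments(m,True))))
    for d in manip.trace(c,"phone"):
        if d["mask"][ph[1],ph[0]]:
            op.append((c,mom(cv2.moments(d["mask"].astype(np.uint8),True))));break
pad=box(.04,.116,0,0); phn=box(.06,.126,0,.01)
for k in(ob[:1],ob[1:],ob): print("pad",*[np.round(v,4) for v in fit(k,pad,.036,0,[.48,.1,0])])
for k in(op[:1],op): print("phone",*[np.round(v,4) for v in fit(k,phn,.075,np.radians(25),[.46,-.12,-.1])])
x=fit(op,phn,.075,np.radians(25),[.46,-.12,-.1])[0]
T=tool(x[2],np.radians(25)); n=-T.as_matrix()[:,1]
tgt=np.array([x[0],x[1],.075])+n*(.005-.023)
pre=tgt+n*.09; print("target",tgt,"pre",pre)
plan(T,pre,20,-1)
E
```

```text
pad [0.5128 0.1397 0.0121] [-0. -0.  0.]
pad [0.5112 0.1438 0.027 ] [-0.0001  0.0001 -0.0001]
pad [0.5119 0.1417 0.0223] [-0.7152  0.3144 -0.2028 -0.1447 -0.7544  0.139 ]
phone [ 0.493  -0.136   0.1273] [ 0.      0.0001 -0.0001]
phone [ 0.4939 -0.1367  0.1045] [ 0.2246 -0.3199  0.4566  0.2526  0.3986 -0.2505]
target [ 0.50146452 -0.13587288  0.05868646] pre [ 0.46363624 -0.13983917  0.14025416]
move mm [ 222.7 -743.5  -91. ] turn deg 66.6
[[[-0.03,0.005,-0.024],[-0.008,0.034,-0.012],-1],[[-0.029,0.004,-0.026],[-0.008,0.034,-0.012],-1],[[-0.028,0.004,-0.027],[-0.008,0.034,-0.012],-1],[[-0.026,0.004,-0.029],[-0.008,0.034,-0.012],-1],[[-0.025,0.004,-0.03],[-0.008,0.034,-0.012],-1],[[-0.023,0.004,-0.031],[-0.008,0.034,-0.012],-1],[[-0.022,0.003,-0.032],[-0.008,0.034,-0.012],-1],[[-0.02,0.003,-0.033],[-0.008,0.034,-0.012],-1],[[-0.018,0.003,-0.034],[-0.008,0.034,-0.012],-1],[[-0.017,0.004,-0.035],[-0.008,0.034,-0.012],-1],[[-0.015,0.004,-0.036],[-0.008,0.034,-0.012],-1],[[-0.013,0.004,-0.037],[-0.008,0.034,-0.012],-1],[[-0.011,0.004,-0.037],[-0.008,0.034,-0.012],-1],[[-0.009,0.004,-0.038],[-0.008,0.034,-0.012],-1],[[-0.007,0.005,-0.038],[-0.008,0.034,-0.012],-1],[[-0.005,0.005,-0.038],[-0.008,0.034,-0.012],-1],[[-0.003,0.005,-0.039],[-0.008,0.034,-0.012],-1],[[-0.001,0.006,-0.039],[-0.008,0.034,-0.012],-1],[[0.001,0.006,-0.039],[-0.008,0.034,-0.012],-1],[[0.003,0.007,-0.038],[-0.008,0.034,-0.012],-1]]
```

```bash
python3 - <<'E'
from h import *
plan(tool(0),[.44,.15,.25],12,-1)
E
```

```text
move mm [ 199.  -453.7   18.7] turn deg 68.2
[[[-0.029,-0.002,-0.029],[0.0,0.063,0.0],-1],[[-0.026,-0.002,-0.032],[0.0,0.063,0.0],-1],[[-0.023,-0.002,-0.035],[0.0,0.063,0.0],-1],[[-0.019,-0.002,-0.037],[0.0,0.063,0.0],-1],[[-0.015,-0.002,-0.038],[0.0,0.063,0.0],-1],[[-0.011,-0.002,-0.04],[0.0,0.063,0.0],-1],[[-0.007,-0.002,-0.041],[0.0,0.063,0.0],-1],[[-0.003,-0.002,-0.041],[0.0,0.063,0.0],-1],[[0.001,-0.002,-0.041],[0.0,0.063,0.0],-1],[[0.005,-0.002,-0.041],[0.0,0.063,0.0],-1],[[0.009,-0.002,-0.04],[0.0,0.063,0.0],-1],[[0.013,-0.002,-0.039],[0.0,0.063,0.0],-1]]
```

Call:
{"api": "servo_tool", "payload": {
  "commands": [
    [[-0.029, -0.002, -0.029], [0.0, 0.063, 0.0], -1],
    [[-0.026, -0.002, -0.032], [0.0, 0.063, 0.0], -1],
    [[-0.023, -0.002, -0.035], [0.0, 0.063, 0.0], -1],
    [[-0.019, -0.002, -0.037], [0.0, 0.063, 0.0], -1],
    [[-0.015, -0.002, -0.038], [0.0, 0.063, 0.0], -1],
    [[-0.011, -0.002, -0.04], [0.0, 0.063, 0.0], -1],
    [[-0.007, -0.002, -0.041], [0.0, 0.063, 0.0], -1],
    [[-0.003, -0.002, -0.041], [0.0, 0.063, 0.0], -1],
    [[0.001, -0.002, -0.041], [0.0, 0.063, 0.0], -1],
    [[0.005, -0.002, -0.041], [0.0, 0.063, 0.0], -1],
    [[0.009, -0.002, -0.04], [0.0, 0.063, 0.0], -1],
    [[0.013, -0.002, -0.039], [0.0, 0.063, 0.0], -1]
  ]
}}

```text
t: 2.3
eef_pos: [0.4434, 0.15, 0.2557]
ee_rot: [-1.57, -0.0, -0.001]
ft_force: [1.3, -0.2, -0.5]
width: 0.0855
```

```bash
python3 - <<'E'
from h import *
s=manip.observe(); print(s["joint_pos"].round(2) if hasattr(s["joint_pos"],"round") else s["joint_pos"])
plan(tool(.11,np.radians(25)),[.4636,-.139,.140],9,-1)
E
```

```text
[-0.88 -0.01  0.47  2.01  0.    1.14 -0.41]
move mm [  20.2 -289.  -115.7] turn deg 25.7
[[[0.002,0.013,-0.032],[0.002,-0.008,-0.031],-1],[[0.001,0.013,-0.032],[0.002,-0.008,-0.031],-1],[[0.0,0.013,-0.032],[0.002,-0.008,-0.031],-1],[[-0.001,0.013,-0.032],[0.002,-0.008,-0.031],-1],[[-0.002,0.013,-0.032],[0.002,-0.008,-0.031],-1],[[-0.003,0.012,-0.032],[0.002,-0.008,-0.031],-1],[[-0.004,0.012,-0.032],[0.002,-0.008,-0.031],-1],[[-0.005,0.012,-0.032],[0.002,-0.008,-0.031],-1],[[-0.006,0.011,-0.032],[0.002,-0.008,-0.031],-1]]
```

Call:
{"api": "servo_tool", "payload": {
  "commands": [
    [[0.002, 0.013, -0.032], [0.002, -0.008, -0.031], -1],
    [[0.001, 0.013, -0.032], [0.002, -0.008, -0.031], -1],
    [[0.0, 0.013, -0.032], [0.002, -0.008, -0.031], -1],
    [[-0.001, 0.013, -0.032], [0.002, -0.008, -0.031], -1],
    [[-0.002, 0.013, -0.032], [0.002, -0.008, -0.031], -1],
    [[-0.003, 0.012, -0.032], [0.002, -0.008, -0.031], -1],
    [[-0.004, 0.012, -0.032], [0.002, -0.008, -0.031], -1],
    [[-0.005, 0.012, -0.032], [0.002, -0.008, -0.031], -1],
    [[-0.006, 0.011, -0.032], [0.002, -0.008, -0.031], -1],
    [[0, 0, 0], [0, 0, 0], -1]
  ]
}}

```text
t: 3.3
eef_pos: [0.4596, -0.1302, 0.1398]
ee_rot: [-1.512, -0.409, -0.249]
ft_force: [-0.3, 0.4, -0.5]
width: 0.085
```

```bash
python3 - <<'E'
from h import *
T=tool(.11,np.radians(25));n=-T.as_matrix()[:,1]
c=manip.capture("side"); 
im=c["img"].copy()
x=[.494,-.1365,.1]
W=pose(x,np.radians(25)).apply(box(.06,.126,0,.01))+[x[0],x[1],.075]
S=6; v=cv2.resize(im[120:220,270:400],None,fx=S,fy=S,interpolation=cv2.INTER_CUBIC)
for q in proj(c,W): cv2.circle(v,tuple(int(t) for t in((q-[270,120]+.5)*S)),3,(0,0,255),-1)
cv2.imwrite("pics/v3.png",v)
plan(T,np.array([.494,-.1365,.075])+n*(.005-.023),9,-1)
E
```

```text
move mm [ 40.7  -8.5 -81.9] turn deg 1.0
[[[0.0,0.01,-0.002],[-0.001,0.0,-0.001],-1],[[0.0,0.01,-0.002],[-0.001,0.0,-0.001],-1],[[0.0,0.01,-0.002],[-0.001,0.0,-0.001],-1],[[0.0,0.01,-0.002],[-0.001,0.0,-0.001],-1],[[0.0,0.01,-0.001],[-0.001,0.0,-0.001],-1],[[0.0,0.01,-0.001],[-0.001,0.0,-0.001],-1],[[0.0,0.01,-0.001],[-0.001,0.0,-0.001],-1],[[0.0,0.01,-0.001],[-0.001,0.0,-0.001],-1],[[0.0,0.01,-0.001],[-0.001,0.0,-0.001],-1]]
```

View pics/v3.png

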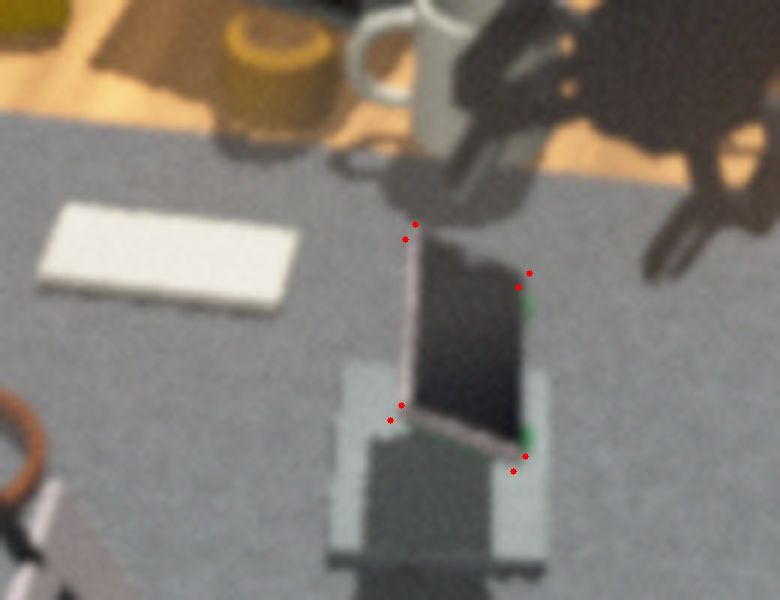

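The crop shows the black-screen, silver-bodied phone at crop (465,345), with the green lips at (527,305) and (527,438). The white look-alike at (170,255) stays untouched. My model sits about 1 px too far towards +x/+y, so I shift it 2 mm.

```bash
python3 - <<'E'
from h import *
T=tool(.11,np.radians(25));n=-T.as_matrix()[:,1]
plan(T,np.array([.4925,-.138,.075])+n*(.005-.023),9,-1)
E
```

```text
move mm [ 39.2 -10.  -81.9] turn deg 1.0
[[[0.0,0.01,-0.002],[-0.001,0.0,-0.001],-1],[[0.0,0.01,-0.002],[-0.001,0.0,-0.001],-1],[[0.0,0.01,-0.002],[-0.001,0.0,-0.001],-1],[[0.0,0.01,-0.002],[-0.001,0.0,-0.001],-1],[[0.0,0.01,-0.002],[-0.001,0.0,-0.001],-1],[[0.0,0.01,-0.002],[-0.001,0.0,-0.001],-1],[[0.0,0.01,-0.002],[-0.001,0.0,-0.001],-1],[[0.0,0.01,-0.002],[-0.001,0.0,-0.001],-1],[[0.0,0.01,-0.002],[-0.001,0.0,-0.001],-1]]
```

Call:
{"api": "servo_tool", "payload": {
  "commands": [
    [[0, 0.015, -0.001], [0, 0, 0], -1],
    [[0, 0.015, -0.001], [0, 0, 0], -1],
    [[0, 0.015, -0.001], [0, 0, 0], -1],
    [[0, 0.01, -0.001], [0, 0, 0], -1],
    [[0, 0, 0], [0, 0, 0], -1],
    [[0, 0, 0], [0, 0, 0], -1]
  ]
}}

```text
t: 3.95
eef_pos: [0.4796, -0.1229, 0.0999]
ee_rot: [-1.507, -0.417, -0.233]
ft_force: [-0.4, -0.6, 0.3]
width: 0.0853
```

```bash
python3 - <<'E'
from h import *
T=tool(.11,np.radians(25));n=-T.as_matrix()[:,1]
plan(T,np.array([.4925,-.138,.075])+n*(.005-.023),4,-1)
E
```

```text
move mm [ 20.5 -14.3 -41.2] turn deg 1.5
[[[0.0,0.011,-0.004],[-0.003,0.001,-0.003],-1],[[0.0,0.011,-0.004],[-0.003,0.001,-0.003],-1],[[0.0,0.011,-0.004],[-0.003,0.001,-0.003],-1],[[0.0,0.011,-0.004],[-0.003,0.001,-0.003],-1]]
```

Call:
{"api": "servo_tool", "payload": {
  "commands": [
    [[0, 0, -0.008], [-0.006, 0, -0.006], -1],
    [[0, 0, -0.008], [-0.006, 0, -0.006], -1],
    [[0, 0, 0], [0, 0, 0], -1]
  ]
}}

```text
t: 4.25
eef_pos: [0.4816, -0.1401, 0.1007]
ee_rot: [-1.521, -0.429, -0.257]
ft_force: [-0.0, 0.0, 0.4]
width: 0.0853
```

```bash
python3 - <<'E'
from h import *
T=tool(.11,np.radians(25));n=-T.as_matrix()[:,1]
plan(T,np.array([.4925,-.138,.075])+n*(.005-.023),4,-1)
E
```

```text
move mm [ 18.5   2.9 -42. ] turn deg 0.3
[[[0.0,0.011,0.0],[0.001,0.0,0.0],-1],[[0.0,0.011,0.0],[0.001,0.0,0.0],-1],[[0.0,0.012,0.0],[0.001,0.0,0.0],-1],[[0.0,0.012,0.0],[0.001,0.0,0.0],-1]]
```

Call:
{"api": "servo_tool", "payload": {
  "commands": [
    [[0, 0.012, 0], [0, 0, 0], -1],
    [[0, 0.012, 0], [0, 0, 0], -1],
    [[0, 0.012, 0], [0, 0, 0], -1],
    [[0, 0.01, 0], [0, 0, 0], -1],
    [[0, 0, 0], [0, 0, 0], -1],
    [[0, 0, 0], [0, 0, 0], -1]
  ]
}}

```text
t: 4.85
eef_pos: [0.5008, -0.1376, 0.0587]
ee_rot: [-1.522, -0.43, -0.255]
ft_force: [0.3, -0.4, 0.2]
width: 0.0858
```

```bash
python3 - <<'E'
from h import *
T=tool(.11,np.radians(25));n=-T.as_matrix()[:,1]
plan(T,np.array([.4925,-.138,.075])+n*(.005-.023),1,-1)
im=[]
for nm,(x,y) in(("side",(290,130)),("top",(320,170))):
    c=manip.capture(nm); im.append(cv2.resize(c["img"][y:y+100,x:x+100],(400,400),interpolation=cv2.INTER_CUBIC))
cv2.imwrite("pics/v4.png",np.hstack(im))
E
```

```text
move mm [-0.7  0.4  0. ] turn deg 0.3
[[[-0.001,0.0,0.001],[0.002,0.003,0.001],-1]]
```

View pics/v4.png

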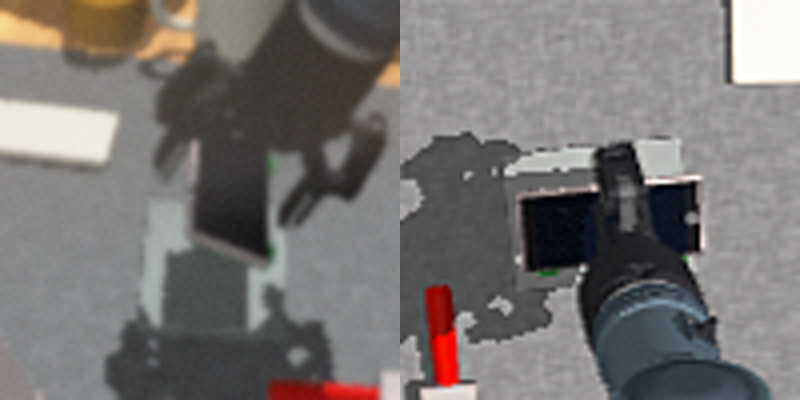

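The fingers straddle the phone's long edges in both crops. The far finger is at (620,180) and the phone centre is about (610,222), so the grasp is perhaps 3 mm too far towards −y. I'll correct that and close.

Call:
{"api": "servo_tool", "payload": {
  "commands": [
    [[0, 0, 0.003], [0, 0, 0], -1],
    [[0, 0, 0], [0, 0, 0], 1],
    [[0, 0, 0], [0, 0, 0], 1],
    [[0, 0, 0], [0, 0, 0], 1],
    [[0, 0, 0], [0, 0, 0], 1],
    [[0, 0, 0], [0, 0, 0], 1],
    [[0, 0, 0], [0, 0, 0], 1],
    [[0, 0, 0], [0, 0, 0], 1]
  ],
  "force": 40
}}

```text
t: 5.75
eef_pos: [0.5001, -0.1347, 0.0585]
ee_rot: [-1.521, -0.429, -0.255]
ft_force: [-3.5, 1.7, 7.0]
width: 0.0592
```

Call:
{"api": "servo_tool", "payload": {
  "commands": [
    [[0, -0.005, 0], [0, 0, 0], 1],
    [[0, -0.012, 0], [0, 0, 0], 1],
    [[0, -0.015, 0], [0, 0, 0], 1],
    [[0, -0.02, 0], [0, 0, 0], 1],
    [[0, -0.02, 0], [0, 0, 0], 1],
    [[0, -0.02, 0], [0, 0, 0], 1],
    [[0, -0.02, 0], [0, 0, 0], 1],
    [[0, -0.01, 0], [0, 0, 0], 1],
    [[0, 0, 0], [0, 0, 0], 1]
  ]
}}

```text
t: 6.65
eef_pos: [0.4552, -0.1343, 0.1469]
ee_rot: [-1.508, -0.421, -0.243]
ft_force: [-0.6, 0.0, -2.2]
width: 0.0592
```

```bash
python3 - <<'E'
from h import *
plan(tool(.02),[.46,.13,.18],12,1)
E
```

```text
move mm [  4.8 264.3  33.1] turn deg 25.1
[[[0.004,-0.001,0.022],[-0.002,0.005,0.023],1],[[0.004,-0.001,0.022],[-0.002,0.005,0.023],1],[[0.003,-0.001,0.022],[-0.002,0.005,0.023],1],[[0.003,-0.002,0.022],[-0.002,0.005,0.023],1],[[0.003,-0.002,0.022],[-0.002,0.005,0.023],1],[[0.003,-0.002,0.022],[-0.002,0.005,0.023],1],[[0.002,-0.002,0.022],[-0.002,0.005,0.023],1],[[0.002,-0.002,0.022],[-0.002,0.005,0.023],1],[[0.002,-0.002,0.022],[-0.002,0.005,0.023],1],[[0.002,-0.002,0.022],[-0.002,0.005,0.023],1],[[0.001,-0.003,0.022],[-0.002,0.005,0.023],1],[[0.001,-0.003,0.022],[-0.002,0.005,0.023],1]]
```

Call:
{"api": "servo_tool", "payload": {
  "commands": [
    [[0.004, -0.001, 0.022], [-0.002, 0.005, 0.023], 1],
    [[0.004, -0.001, 0.022], [-0.002, 0.005, 0.023], 1],
    [[0.003, -0.001, 0.022], [-0.002, 0.005, 0.023], 1],
    [[0.003, -0.002, 0.022], [-0.002, 0.005, 0.023], 1],
    [[0.003, -0.002, 0.022], [-0.002, 0.005, 0.023], 1],
    [[0.003, -0.002, 0.022], [-0.002, 0.005, 0.023], 1],
    [[0.002, -0.002, 0.022], [-0.002, 0.005, 0.023], 1],
    [[0.002, -0.002, 0.022], [-0.002, 0.005, 0.023], 1],
    [[0.002, -0.002, 0.022], [-0.002, 0.005, 0.023], 1],
    [[0.002, -0.002, 0.022], [-0.002, 0.005, 0.023], 1],
    [[0.001, -0.003, 0.022], [-0.002, 0.005, 0.023], 1],
    [[0.001, -0.003, 0.022], [-0.002, 0.005, 0.023], 1]
  ]
}}

```text
t: 7.85
eef_pos: [0.46, 0.1314, 0.1761]
ee_rot: [-1.58, -0.003, 0.025]
ft_force: [-0.0, 0.0, -1.2]
width: 0.0596
```

```bash
python3 - <<'E'
from h import *
s=manip.observe();print(s["joint_pos"])
plan(tool(.02),[.511,.1415,.12],5,1)
E
```

```text
[-0.86071099  0.13393016  0.53130466  2.06423049 -0.07624843  0.9791343
 -0.27165266]
move mm [ 51.   10.1 -56.1] turn deg 1.0
[[[0.01,0.011,0.002],[0.001,0.0,-0.002],1],[[0.01,0.011,0.002],[0.001,0.0,-0.002],1],[[0.01,0.011,0.002],[0.001,0.0,-0.002],1],[[0.01,0.011,0.002],[0.001,0.0,-0.002],1],[[0.01,0.011,0.002],[0.001,0.0,-0.002],1]]
```

Call:
{"api": "servo_tool", "payload": {
  "commands": [
    [[0.01, 0.011, 0.002], [0.001, 0, -0.002], 1],
    [[0.01, 0.011, 0.002], [0.001, 0, -0.002], 1],
    [[0.01, 0.011, 0.002], [0.001, 0, -0.002], 1],
    [[0.01, 0.011, 0.002], [0.001, 0, -0.002], 1],
    [[0.011, 0.011, 0.002], [0.001, 0, -0.002], 1],
    [[0, 0.02, 0], [0, 0, 0], 1],
    [[0, 0.02, 0], [0, 0, 0], 1],
    [[0, 0.02, 0], [0, 0, 0], 1],
    [[0, 0, 0], [0, 0, 0], 1]
  ]
}}

```text
t: 8.75
eef_pos: [0.5082, 0.1398, 0.0582]
ee_rot: [-1.575, -0.013, 0.016]
ft_force: [-1.0, -0.1, -1.1]
width: 0.0591
```

```bash
python3 - <<'E'
from h import *
s=manip.observe(); p=s["eef_pos"]; print(p,R.from_rotvec(s["ee_rot"]).as_matrix().round(3).tolist())
im=[]
for nm in("side","top"):
    c=manip.capture(nm); np.save(f"pics/{nm}h.npy",c["img"])
    x,y=np.round(proj(c,[.511,.1415,.06])[0]).astype(int)-50
    S=4 if nm=="side" else 4
    v=cv2.resize(c["img"][y:y+100,x:x+100],None,fx=4,fy=4,interpolation=cv2.INTER_CUBIC)
    def dr(W,col):
        for q in proj(c,W): cv2.circle(v,tuple(int(t) for t in((q-[x,y]+.5)*4)),2,col,-1)
    rot=R.from_euler("z",.02); o=np.array([.512,.1415,.036])
    dr(R.from_euler("z",.01).apply(box(.06,.126,0,.01))+[p[0],p[1],p[2]+.018],(0,0,255))
    dr(rot.apply([[a*.038,b*.045,.013] for a in(-1,1) for b in(-1,1)]+[[a*.013,b*.071,.013] for a in(-1,1) for b in(-1,1)])+o,(0,255,0))
    im.append(v)
cv2.imwrite("pics/v5.png",np.hstack(im))
E
```

```text
[0.50823957 0.13978692 0.05817014] [[1.0, -0.002, -0.018], [0.018, -0.005, 1.0], [-0.002, -1.0, -0.005]]
```

View pics/v5.png

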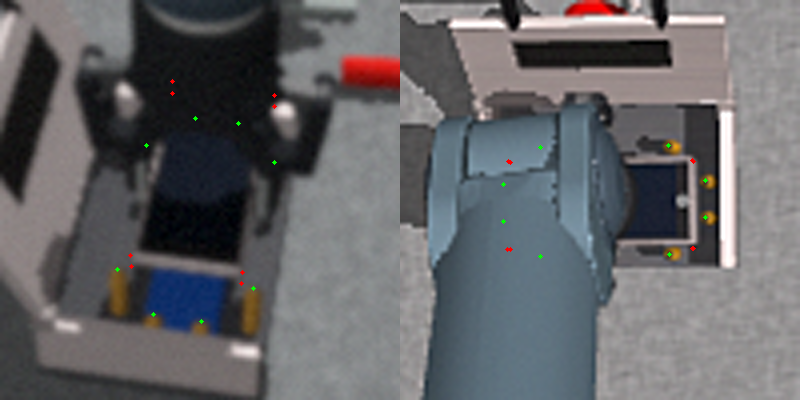

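```bash
python3 - <<'E'
from h import *
im=[]
for nm,q in(("top",(.5128,.1397,.012)),("side",(.5112,.1438,.027))):
    c=manip.capture(nm); k=3
    v,u=np.mgrid[0:300,0:480]; X=.512+(150-v)/k/1e3; Y=.1415+(240-u)/k/1e3
    m=proj(c,np.stack([X,Y,np.full(X.shape,.0862)],-1)).astype(np.float32).reshape(300,480,2)
    w=cv2.remap(c["img"],m[...,0],m[...,1],cv2.INTER_CUBIC)
    b=np.array([[.03,.063],[.03,-.063],[-.03,-.063],[-.03,.063]]); a=q[2]
    b=b@np.array([[np.cos(a),np.sin(a)],[-np.sin(a),np.cos(a)]])+q[:2]
    uv=np.c_[240-(b[:,1]-.1415)*k*1e3,150-(b[:,0]-.512)*k*1e3].round().astype(int)
    cv2.polylines(w,[uv.reshape(-1,1,2)],True,(0,255,0),1); im.append(w); print(nm,uv.tolist())
    g=cv2.cvtColor(cv2.remap(c["img"],m[...,0],m[...,1],cv2.INTER_LINEAR),cv2.COLOR_BGR2GRAY)
    if nm=="top": print("rows@380-410",g[40:260:3,380:410].mean(1).astype(int).tolist()); print("cols@130-160",g[125:165,380:480:3].mean(0).astype(int).tolist())
    else: print("rows@80-100",g[40:260:3,80:100].mean(1).astype(int).tolist()); print("cols@130-160",g[125:165,10:120:3].mean(0).astype(int).tolist())
cv2.imwrite("pics/v6.png",np.vstack(im))
E
```

```text
top [[55, 60], [433, 55], [435, 235], [57, 240]]
rows@380-410 [114, 112, 110, 106, 102, 97, 127, 168, 212, 142, 73, 22, 25, 29, 31, 33, 35, 35, 36, 36, 36, 36, 36, 36, 35, 35, 34, 34, 34, 34, 36, 43, 50, 58, 65, 73, 72, 68, 65, 55, 47, 39, 36, 33, 33, 34, 34, 34, 35, 35, 35, 35, 36, 35, 35, 34, 34, 33, 31, 28, 30, 46, 63, 96, 144, 192, 172, 129, 90, 94, 98, 101, 102, 104]
cols@130-160 [30, 30, 29, 29, 29, 29, 51, 77, 100, 105, 110, 109, 101, 92, 105, 127, 151, 138, 125, 110, 90, 70, 58, 55, 51, 51, 53, 54, 55, 56, 55, 53, 50, 44]
side [[42, 68], [420, 57], [424, 237], [47, 247]]
rows@80-100 [83, 84, 85, 85, 85, 84, 83, 79, 73, 61, 46, 35, 25, 18, 15, 15, 15, 15, 15, 15, 14, 14, 12, 13, 16, 16, 17, 17, 17, 17, 16, 16, 16, 16, 15, 14, 15, 15, 15, 16, 14, 13, 13, 13, 15, 15, 15, 14, 15, 17, 17, 14, 13, 14, 15, 16, 18, 18, 18, 17, 19, 23, 29, 38, 51, 62, 69, 76, 81, 85, 86, 87, 87, 88]
cols@130-160 [42, 42, 42, 42, 43, 43, 42, 42, 44, 47, 52, 59, 70, 82, 95, 107, 114, 117, 115, 106, 91, 73, 54, 37, 25, 17, 13, 11, 11, 11, 11, 9, 7, 7, 7, 7, 7]
```

View pics/v6.png

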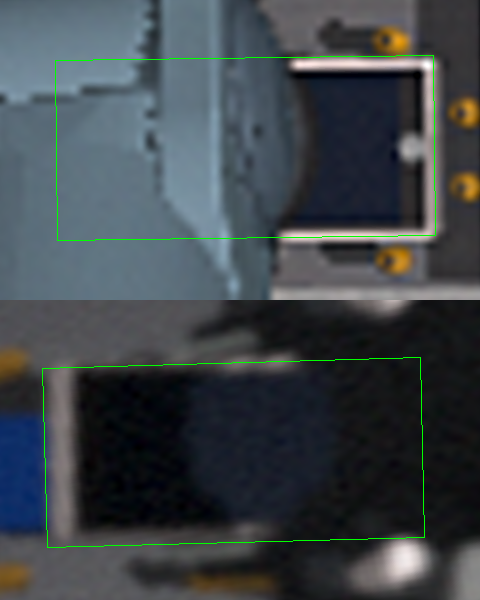

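```bash
python3 - <<'E'
from h import *
c=manip.capture("side"); s=manip.observe(); p=s["eef_pos"]; print(p)
def P(x,y,z): return proj(c,[x,y,z])[0].round(1).tolist()
x=.509
for dy in(-.003,0,.003): print("end face top/bot dy",dy,P(x,p[1]+dy+.063,p[2]+.028),P(x,p[1]+dy+.063,p[2]+.018))
print("screen edge(2mm in)",P(x,p[1]+.061,p[2]+.028))
print("pad near edge @y .1397/.1417/.1438",[P(x,y+.058,.036) for y in(.1397,.1417,.1438)])
u=int(round(P(x,p[1]+.063,p[2]+.02)[0])); v=int(P(x,p[1]+.063,p[2]+.02)[1])
for r in range(v-10,v+26): print(r,c["img"][r,u-2:u+3].mean(0).astype(int).tolist(),end=" ")
for t in("phone","press"):
  for d in manip.trace(c,t): print(t,d["p"],d["box"])
E
```

```text
[0.51262218 0.14118744 0.0630984 ]
end face top/bot dy -0.003 [317.6, 274.4] [317.6, 277.2]
end face top/bot dy 0 [317.3, 275.6] [317.3, 278.3]
end face top/bot dy 0.003 [317.1, 276.7] [317.1, 279.5]
screen edge(2mm in) [317.5, 274.8]
pad near edge @y .1397/.1417/.1438 [[317.8, 287.9], [317.7, 288.7], [317.5, 289.5]]
267 [13, 10, 4] 268 [12, 8, 6] 269 [9, 6, 4] 270 [12, 6, 5] 271 [10, 10, 7] 272 [13, 13, 14] 273 [26, 25, 27] 274 [72, 71, 76] 275 [115, 115, 122] 276 [117, 115, 121] 277 [102, 84, 83] 278 [100, 57, 38] 279 [102, 45, 16] 280 [103, 47, 16] 281 [104, 46, 15] 282 [102, 44, 12] 283 [101, 43, 11] 284 [104, 46, 16] 285 [102, 44, 12] 286 [103, 46, 14] 287 [102, 43, 12] 288 [102, 43, 10] 289 [105, 45, 13] 290 [104, 45, 12] 291 [102, 45, 15] 292 [102, 51, 27] 293 [102, 68, 58] 294 [104, 96, 98] 295 [107, 106, 113] 296 [106, 106, 113] 297 [107, 107, 114] 298 [106, 107, 114] 299 [106, 106, 114] 300 [107, 107, 114] 301 [108, 108, 115] 302 [108, 109, 116] phone 0.56 [275.9, 150.7, 25.3, 15.4]
press 0.74 [250.4, 198.7, 95.7, 113.7]
press 0.71 [356.6, 224.4, 60.5, 15.7]
```

```bash
cat > f2.py <<'E'
from h import *
def mm(m):
    a=m["m00"]; C=np.array([[m["mu20"],m["mu11"]],[m["mu11"],m["mu02"]]])/a
    l,_=np.linalg.eigh(C)
    return np.r_[m["m10"]/a,m["m01"]/a,20*0.5*np.arctan2(2*C[0,1],C[0,0]-C[1,1]),1.5*np.sqrt(l)]
obs=[]
for n,pt in(("top",(273,218)),("side",(320,270))):
    c=manip.capture(n); im=cv2.imread(f"pics/{n}0.png"); print(manip.observe()["eef_pos"])
    l,_=bluepad({"img":im}); m=(l==l[pt[1],pt[0]]).astype(np.uint8)
    obs.append((c,mm(cv2.moments(m,True))))
def f(p,k=obs):
    W=R.from_euler("z",p[2]).apply(box(.04,.116,-p[3],0))+[p[0],p[1],.036]
    return np.concatenate([mm(cv2.moments(cv2.convexHull(proj(c,W).astype(np.float32))))-o for c,o in k])
for k in(obs,):
    for wx in(0,1):
        s=minimize(lambda p:np.sum(f(p,k)**2)+1e6*wx*(p[3]-.003)**2,[.51,.14,.01,.008],method="Nelder-Mead",options=dict(initial_simplex=np.array([.51,.14,.01,.008])+np.r_[np.zeros((1,4)),np.diag([.01,.01,.05,.01])],xatol=1e-5,fatol=1e-5,maxiter=2000))
        print(s.x.round(4),f(s.x,k).round(2))
for i in range(4): manip.capture("top"); q=manip.observe(); print(q["eef_pos"],q["ee_rot"])
E
python3 f2.py
```

```text
[0.51238769 0.1412229  0.06317909]
[0.51218588 0.1412297  0.06303677]
[0.5121 0.14   0.0211 0.0104] [ 0.01  0.24 -0.18  0.01 -0.06 -0.19 -0.03  0.13 -0.23  0.08]
[0.512  0.1413 0.0221 0.0032] [-0.53  0.3  -0.2  -0.   -0.14 -0.16 -0.52  0.17 -0.34 -0.66]
[0.51207734 0.1411963  0.06291403] [-1.57104833 -0.0198611   0.00881834]
[0.51192801 0.14111732 0.06276575] [-1.57119679 -0.0195986   0.00905487]
[0.51182849 0.14106396 0.06263354] [-1.57134061 -0.01938921  0.00920252]
[0.51173114 0.14100379 0.06249391] [-1.5715314  -0.01920474  0.0093989 ]
```

```bash
cat > f3.py <<'E'
from h import *
for i in range(3): c=manip.capture("top")
p=manip.observe()["eef_pos"]; z=p[2]+.028; k=4
v,u=np.mgrid[0:400,0:200]; X=.512+(200-v)/k/1e3; Y=.115-u/k/1e3
m=proj(c,np.stack([X,Y,np.full(X.shape,z)],-1)).astype(np.float32).reshape(400,200,2)
g=cv2.cvtColor(cv2.remap(c["img"],m[...,0],m[...,1],cv2.INTER_LINEAR),cv2.COLOR_BGR2GRAY).astype(float)
def edge(col,X): # outer+inner half-max of the bright bezel
    i=np.argmax(col); t=120
    a=i
    while col[a]>t:a-=1
    b=i
    while col[b]>t:b+=1
    return X[a],X[i],X[b]
Xs=X[:,0]; Ys=Y[0]
for cc in(60,80,100,115):
    col=g[:,cc-4:cc+4].mean(1); U=edge(col[:200],Xs[:200]); L=edge(col[200:],Xs[200:])
    print("y",Ys[cc].round(4),"up",np.round(U,4),"lo",np.round(L,4),"mid",round((U[1]+L[1])/2,4),round((U[0]+L[2])/2,4))
for r in(150,170,235,250): print("x",Xs[r].round(4),"end",np.round(edge(g[r-5:r+5,60:].mean(0),Ys[60:]),4))
print(p,manip.observe()["ee_rot"])
c=manip.capture("side")
for x in(-.015,0,.015):
    a=proj(c,[p[0]+x,p[1]+.063,z])[0]; b=proj(c,[p[0]+x,p[1]+.063,z-.01])[0]
    u,w=int(round(a[0])),int(a[1]); print("side pred",a.round(1),b.round(1),w-4,c["img"][w-4:w+8,u-1:u+2,2].mean(1).astype(int).tolist())
E
python3 f3.py
```

```text
Traceback (most recent call last):
  File "f3.py", line 16, in <module>
    col=g[:,cc-4:cc+4].mean(1); U=edge(col[:200],Xs[:200]); L=edge(col[200:],Xs[200:])
                                                              ~~~~^^^^^^^^^^^^^^^^^^^^
  File "f3.py", line 12, in edge
    while col[b]>t:b+=1
          ~~~^^^
IndexError: index 200 is out of bounds for axis 0 with size 200
```

```bash
sed -i 's/edge(col\[:200\],Xs\[:200\])/edge(col[50:200],Xs[50:200])/; s/edge(col\[200:\],Xs\[200:\])/edge(col[200:345],Xs[200:345])/; s/g\[r-5:r+5,60:\].mean(0),Ys\[60:\]/g[r-5:r+5,90:180].mean(0),Ys[90:180]/' f3.py; python3 f3.py
```

```text
y 0.1 up [0.542  0.5405 0.5395] lo [0.4855 0.4835 0.4825] mid 0.512 0.5123
y 0.095 up [0.542  0.5405 0.5395] lo [0.485  0.4835 0.4825] mid 0.512 0.5123
y 0.09 up [0.5425 0.5405 0.5398] lo [0.4845 0.4835 0.4828] mid 0.512 0.5126
y 0.0863 up [0.517  0.5405 0.5398] lo [0.4772 0.512  0.51  ] mid 0.5262 0.5135
x 0.5245 end [0.08   0.0785 0.076 ]
x 0.5195 end [0.08   0.0785 0.076 ]
x 0.5032 end [0.08   0.0785 0.0755]
x 0.4995 end [0.08   0.0783 0.0758]
[0.51158132 0.14086458 0.06219848] [-1.5719165  -0.01877107  0.00967879]
side pred [323.1 276.6] [323.1 279.4] 272 [10, 16, 32, 79, 122, 114, 75, 36, 16, 12, 12, 13]
side pred [316.1 275.5] [316.2 278.3] 271 [12, 12, 27, 73, 124, 119, 81, 36, 17, 10, 11, 13]
side pred [309.2 274.4] [309.2 277.2] 270 [6, 14, 26, 72, 120, 119, 85, 50, 31, 30, 29, 28]
```

The pocket is now well fitted at (0.512, 0.140), yaw 0.02. The phone centre in hand is at about (0.512, 0.139). I'll shift y by +1 mm and descend slowly.

Call:
{"api": "servo_tool", "payload": {
  "commands": [
    [[0, 0.005, 0.001], [0, 0, 0], 1],
    [[0, 0.006, 0], [0, 0, 0], 1],
    [[0, 0.006, 0], [0, 0, 0], 1],
    [[0, 0.005, 0], [0, 0, 0], 1],
    [[0, 0.004, 0], [0, 0, 0], 1],
    [[0, 0.004, 0], [0, 0, 0], 1],
    [[0, 0, 0], [0, 0, 0], 1],
    [[0, 0, 0], [0, 0, 0], 1],
    [[0, 0, 0], [0, 0, 0], 1]
  ]
}}

```text
t: 10.65
eef_pos: [0.512, 0.1419, 0.0324]
ee_rot: [-1.572, -0.019, 0.009]
ft_force: [-0.2, 0.0, -1.6]
width: 0.0592
```

```bash
python3 f3.py; python3 - <<'E'
from h import *
plan(tool(.021),[.512,.1412,.0195],5,1)
E
```

```text
y 0.1 up [0.5438 0.5417 0.5402] lo [0.4872 0.4862 0.4838] mid 0.514 0.5137
y 0.095 up [0.544  0.5417 0.5402] lo [0.4872 0.4862 0.4842] mid 0.514 0.5141
y 0.09 up [0.5445 0.5417 0.5402] lo [0.4872 0.4862 0.4848] mid 0.514 0.5146
y 0.0863 up [0.5445 0.542  0.5405] lo [0.4872 0.4862 0.4848] mid 0.5141 0.5146
x 0.5245 end [0.0815 0.078  0.0763]
x 0.5195 end [0.0815 0.078  0.0763]
x 0.5032 end [0.0795 0.0778 0.076 ]
x 0.4995 end [0.0798 0.0778 0.0758]
[0.51200293 0.14196396 0.0324919 ] [-1.57161086 -0.01921101  0.00923747]
side pred [322.7 285.1] [322.7 287.7] 281 [9, 14, 51, 104, 124, 107, 56, 19, 12, 25, 53, 79]
side pred [315.9 284. ] [315.9 286.7] 280 [14, 20, 51, 106, 127, 107, 53, 18, 17, 12, 15, 16]
side pred [309.1 283. ] [309.1 285.6] 278 [11, 9, 16, 49, 102, 125, 105, 53, 22, 20, 20, 54]
move mm [  0.   -0.7 -13. ] turn deg 0.4
[[[0.0,0.003,0.0],[0.0,0.0,0.001],1],[[0.0,0.003,0.0],[0.0,0.0,0.001],1],[[0.0,0.003,0.0],[0.0,0.0,0.001],1],[[0.0,0.003,0.0],[0.0,0.0,0.001],1],[[0.0,0.003,0.0],[0.0,0.0,0.001],1]]
```

Call:
{"api": "servo_tool", "payload": {
  "commands": [
    [[-0.001, 0.002, 0], [0, 0, 0], 1],
    [[0, 0.003, 0], [0, 0, 0], 1],
    [[0, 0.003, 0], [0, 0, 0], 1],
    [[0, 0.002, 0], [0, 0, 0], 1],
    [[0, 0.001, 0], [0, 0, 0], 1],
    [[0, 0, 0], [0, 0, 0], 1],
    [[0, 0, 0], [0, 0, 0], 1]
  ]
}}

```text
t: 11.55
eef_pos: [0.5109, 0.1418, 0.0212]
ee_rot: [-1.572, -0.019, 0.01]
ft_force: [-0.2, -0.1, -1.7]
width: 0.0593
```

Call:
{"api": "servo_tool", "payload": {
  "commands": [
    [[0, 0.001, 0], [0, 0, 0], 1],
    [[0, 0.001, 0], [0, 0, 0], 1],
    [[0, 0, 0], [0, 0, 0], 1],
    [[0, 0, 0], [0, 0, 0], 1]
  ]
}}

```text
t: 11.95
eef_pos: [0.5108, 0.1418, 0.0192]
ee_rot: [-1.572, -0.019, 0.01]
ft_force: [0.3, 0.3, -2.1]
width: 0.0594
```

Call:
{"api": "servo_tool", "payload": {
  "commands": [
    [[0, 0.001, 0], [0, 0, 0], 1],
    [[0, 0, 0], [0, 0, 0], 1],
    [[0, 0, 0], [0, 0, 0], 1]
  ]
}}

```text
t: 12.25
eef_pos: [0.5109, 0.1418, 0.0182]
ee_rot: [-1.572, -0.019, 0.01]
ft_force: [-0.1, 0.2, -0.6]
width: 0.0592
```

Call:
{"api": "servo_tool", "payload": {
  "commands": [
    [[0, 0.001, 0], [0, 0, 0], 1],
    [[0, 0, 0], [0, 0, 0], 1],
    [[0, 0, 0], [0, 0, 0], 1]
  ]
}}

```text
t: 12.55
eef_pos: [0.5109, 0.1419, 0.018]
ee_rot: [-1.571, -0.018, 0.01]
ft_force: [-2.7, -0.0, 5.6]
width: 0.0593
```

```bash
python3 f3.py | grep -v x; python3 - <<'E'
from h import *
im=[]
for nm in("side","top"):
    c=manip.capture(nm)
    x,y=np.round(proj(c,[.511,.1415,.04])[0]).astype(int)-[35,45]
    im.append(cv2.resize(c["img"][y:y+70,x:x+70],(400,400),interpolation=cv2.INTER_CUBIC))
cv2.imwrite("pics/v7.png",np.hstack(im))
E
```

```text
y 0.1 up [0.5412 0.5398 0.5388] lo [0.485  0.4832 0.4818] mid 0.5115 0.5115
y 0.095 up [0.5425 0.5398 0.5388] lo [0.485  0.4835 0.4812] mid 0.5116 0.5119
y 0.09 up [0.5428 0.5398 0.5388] lo [0.485  0.4835 0.4812] mid 0.5116 0.512
y 0.0863 up [0.5425 0.5398 0.5388] lo [0.485  0.4835 0.4812] mid 0.5116 0.5119
[0.51092289 0.14186746 0.0180013 ] [-1.57137528 -0.01834647  0.00995995]
side pred [323.2 289. ] [323.1 291.6] 284 [10, 10, 18, 56, 114, 124, 100, 73, 81, 88, 97, 110]
side pred [316.4 287.9] [316.4 290.5] 283 [11, 12, 14, 60, 114, 123, 99, 48, 13, 22, 59, 99]
side pred [309.6 286.8] [309.7 289.4] 282 [11, 14, 15, 51, 106, 123, 105, 74, 100, 113, 114, 112]
```

View pics/v7.png

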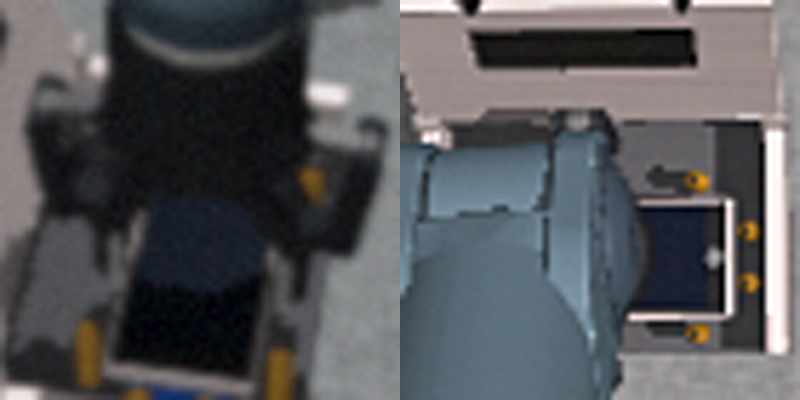

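The force rose by 7 N exactly at the expected height. The phone sits inside the pins, which show at (90,352), (280,372), (697,181) and (749,232). Now I'll open the gripper and retreat upwards.

Call:
{"api": "servo_tool", "payload": {
  "commands": [
    [[0, 0, 0], [0, 0, 0], -0.2],
    [[0, 0, 0], [0, 0, 0], -0.8],
    [[0, 0, 0], [0, 0, 0], -0.8],
    [[0, 0, 0], [0, 0, 0], -0.8],
    [[0, 0, 0], [0, 0, 0], -0.8],
    [[0, -0.008, 0], [0, 0, 0], -0.8],
    [[0, -0.015, 0], [0, 0, 0], -0.8],
    [[0, -0.02, 0], [0, 0, 0], -0.8],
    [[0, -0.02, 0], [0, 0, 0], -0.8]
  ]
}}

```text
t: 13.75
eef_pos: [0.5108, 0.1418, 0.0819]
ee_rot: [-1.572, -0.019, 0.009]
ft_force: [0.5, 0.7, -0.0]
width: 0.0768
```

Call:
{"api": "servo_tool", "payload": {
  "commands": [
    [[0, -0.04, 0], [0, 0, 0], 1],
    [[-0.02, -0.04, 0], [0, 0, 0], 1],
    [[-0.02, -0.05, 0], [0, 0, 0], 1],
    [[-0.02, -0.04, 0], [0, 0, 0], 1],
    [[0, 0, 0], [0, 0, 0], 1],
    [[0, 0, 0], [0, 0, 0], 1]
  ]
}}

```text
t: 14.35
eef_pos: [0.4516, 0.1414, 0.2485]
ee_rot: [-1.568, -0.022, 0.007]
ft_force: [-0.5, 0.9, -0.5]
width: 0.0004
```

```bash
python3 - <<'E'
from h import *
im=[]
print(manip.observe()["eef_pos"],manip.observe()["width"])
rot=R.from_euler("z",.021)
for nm in("side","top"):
    c=manip.capture(nm)
    x,y=np.round(proj(c,[.54,.1415,.06])[0]).astype(int)-[45,50]; S=4.4
    v=cv2.resize(c["img"][y:y+90,x:x+90],None,fx=S,fy=S,interpolation=cv2.INTER_CUBIC)
    for a,col in((2.0,(0,255,0)),(2.1,(0,0,255))):
        h=rot.apply([[.07-.146*np.cos(a),yy,.018+.146*np.sin(a)] for yy in(-.048,.048)])+[.512,.14,.036]
        for q in proj(c,h): cv2.circle(v,tuple(int(t) for t in((q-[x,y]+.5)*S)),3,col,-1)
    im.append(v)
cv2.imwrite("pics/v8.png",np.hstack(im))
E
```

```text
[0.451577   0.14138674 0.24846164] 0.00038035914867404083
```

View pics/v8.png

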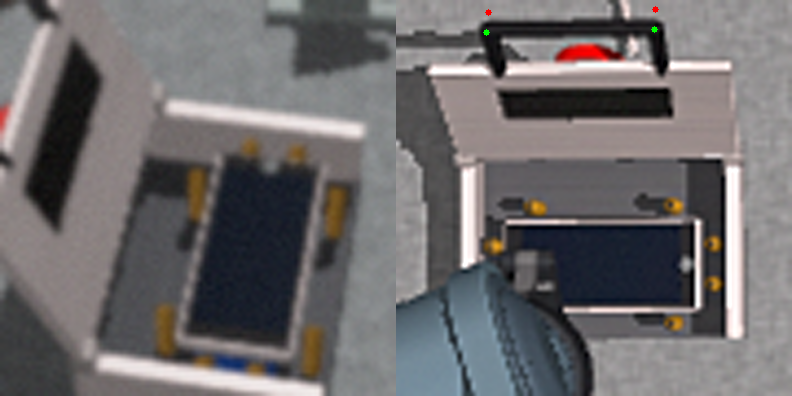

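The phone lies flat, screen up, inside all the pins, with its centre at crop (260,250) on the left and (605,262) on the right. The lid is at about 2.01 rad, matching the green dots on the handle bar. Next I go over and behind the handle with the fingers shut.

Call:
{"api": "servo_tool", "payload": {
  "commands": [
    [[0.03, -0.005, 0], [0, 0, 0], 1],
    [[0.045, 0, 0], [0, 0, 0], 1],
    [[0.045, 0, 0], [0, 0, 0], 1],
    [[0.045, 0, 0], [0, 0, 0], 1],
    [[0.045, 0, 0], [0, 0, 0], 1],
    [[0.035, 0, 0], [0, 0, 0], 1],
    [[0, 0, 0], [0, 0, 0], 1],
    [[0, 0, 0], [0, 0, 0], 1]
  ]
}}

```text
t: 15.25
eef_pos: [0.6954, 0.1443, 0.249]
ee_rot: [-1.575, -0.014, 0.013]
ft_force: [0.3, 0.5, -0.7]
width: -0.0
```

Call:
{"api": "servo_tool", "payload": {
  "commands": [
    [[0, 0.02, 0], [0, 0, 0], 1],
    [[0, 0.03, 0], [0, 0, 0], 1],
    [[0, 0.03, 0], [0, 0, 0], 1],
    [[0, 0.005, 0], [0, 0, 0], 1],
    [[-0.01, 0, 0], [0, 0, 0], 1],
    [[-0.01, 0, 0], [0, 0, 0], 1],
    [[-0.01, 0, 0], [0, 0, 0], 1],
    [[-0.01, 0, 0], [0, 0, 0], 1],
    [[0, 0, 0], [0, 0, 0], 1]
  ]
}}

```text
t: 16.15
eef_pos: [0.6572, 0.1449, 0.1702]
ee_rot: [-1.57, -0.023, 0.006]
ft_force: [1.9, -0.5, 0.7]
width: 0.0
```

Call:
{"api": "servo_tool", "payload": {
  "commands": [
    [[-0.01, 0, 0], [0, 0, 0], 1],
    [[-0.01, 0, 0], [0, 0, 0], 1],
    [[-0.01, 0, 0], [0, 0, 0], 1],
    [[-0.01, 0, 0], [0, 0, 0], 1],
    [[-0.01, 0, 0], [0, 0, 0], 1],
    [[-0.01, 0, 0], [0, 0, 0], 1]
  ]
}}

```text
t: 16.75
eef_pos: [0.5947, 0.1435, 0.1665]
ee_rot: [-1.572, -0.018, 0.011]
ft_force: [1.6, -0.2, 1.8]
width: 0.0003
```

Call:
{"api": "servo_tool", "payload": {
  "commands": [
    [[-0.01, 0, 0], [0, 0, 0], 1],
    [[-0.01, 0, 0], [0, 0, 0], 1],
    [[-0.01, 0, 0], [0, 0, 0], 1],
    [[-0.01, 0, 0], [0, 0, 0], 1],
    [[-0.01, 0, 0], [0, 0, 0], 1],
    [[-0.01, 0, 0], [0, 0, 0], 1],
    [[0, 0, 0], [0, 0, 0], 1]
  ]
}}

```text
t: 17.45
eef_pos: [0.5342, 0.1425, 0.1666]
ee_rot: [-1.571, -0.017, 0.012]
ft_force: [-0.1, 0.5, -0.1]
width: 0.0001
```

```bash
python3 - <<'E'
from h import *
rot=R.from_euler("z",.021); im=[]
for nm in("side","top"):
    c=manip.capture(nm)
    x,y=np.round(proj(c,[.54,.1415,.06])[0]).astype(int)-[45,50]; S=4.4
    v=cv2.resize(c["img"][y:y+90,x:x+90],None,fx=S,fy=S,interpolation=cv2.INTER_CUBIC)
    for a,col in((.9,(255,0,255)),(1.1,(0,255,0)),(1.3,(0,0,255)),(1.5,(0,255,255))):
        h=rot.apply([[.07-.146*np.cos(a),yy,.018+.146*np.sin(a)] for yy in(-.048,.048)])+[.512,.14,.036]
        for q in proj(c,h): cv2.circle(v,tuple(int(t) for t in((q-[x,y]+.5)*S)),3,col,-1)
    im.append(v)
cv2.imwrite("pics/v9.png",np.hstack(im))
E
```

```text
(no output)
```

View pics/v9.png

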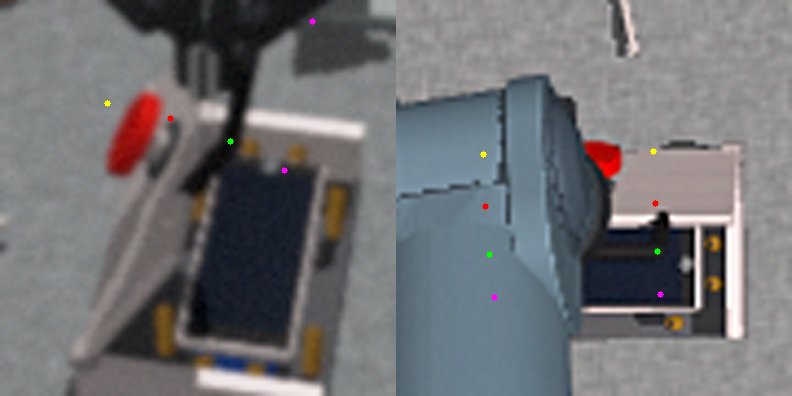

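The handle bar matches the 1.1 rad marks (green) in both views: (230,141) on the left and (657,251) on the right. Now I'll lift over the bar and push down along its arc.

Call:
{"api": "servo_tool", "payload": {
  "commands": [
    [[0.003, -0.025, 0], [0, 0, 0], 1],
    [[0, -0.03, 0], [0, 0, 0], 1],
    [[0, 0, 0], [0, 0, 0], 1],
    [[-0.015, 0, 0], [0, 0, 0], 1],
    [[-0.015, 0, 0], [0, 0, 0], 1],
    [[0, 0, 0], [0, 0, 0], 1],
    [[0, 0, 0], [0, 0, 0], 1]
  ]
}}

```text
t: 18.25
eef_pos: [0.5091, 0.1422, 0.2214]
ee_rot: [-1.572, -0.019, 0.01]
ft_force: [-0.4, -0.3, 0.9]
width: 0.0002
```

Call:
{"api": "servo_tool", "payload": {
  "commands": [
    [[0, 0.02, 0], [0, 0, 0], 1],
    [[-0.004, 0.014, 0], [0, 0, 0], 1],
    [[-0.007, 0.008, 0], [0, 0, 0], 1],
    [[-0.007, 0.006, 0], [0, 0, 0], 1],
    [[-0.011, 0.01, 0], [0, 0, 0], 1],
    [[-0.01, 0.01, 0], [0, 0, 0], 1],
    [[-0.009, 0.012, 0], [0, 0, 0], 1],
    [[-0.007, 0.012, 0], [0, 0, 0], 1],
    [[0, 0, 0], [0, 0, 0], 1]
  ]
}}

```text
t: 19.15
eef_pos: [0.443, 0.1406, 0.1251]
ee_rot: [-1.575, -0.0, 0.031]
ft_force: [-16.1, 0.9, 5.7]
width: 0.0003
```

```bash
python3 - <<'E'
from h import *
rot=R.from_euler("z",.021); s=manip.observe(); print(s["eef_pos"],s["ft_force"],s["dq"]); im=[]
for nm in("side","top"):
    c=manip.capture(nm)
    x,y=np.round(proj(c,[.50,.1415,.08])[0]).astype(int)-[45,50]; S=4.4
    v=cv2.resize(c["img"][y:y+90,x:x+90],None,fx=S,fy=S,interpolation=cv2.INTER_CUBIC)
    for a,col in((.2,(255,0,255)),(.4,(0,255,0)),(.6,(0,0,255)),(.8,(0,255,255)),(1,(255,255,0))):
        h=rot.apply([[.07-.146*np.cos(a),yy,.018+.146*np.sin(a)] for yy in(-.048,.048)])+[.512,.14,.036]
        for q in proj(c,h): cv2.circle(v,tuple(int(t) for t in((q-[x,y]+.5)*S)),3,col,-1)
    im.append(v)
cv2.imwrite("pics/v10.png",np.hstack(im)); s=manip.observe(); print(s["eef_pos"],s["ft_force"])
E
```

```text
[0.44304069 0.14063193 0.12513847] [-16.13158783   0.89657126   5.72163364] [ 0.00171017  0.00266137  0.00128684 -0.01675654  0.00166018  0.02592384
 -0.00109899]
[0.44324655 0.14063909 0.1254509 ] [-16.55686287   0.77767762   4.3945433 ]
```

View pics/v10.png

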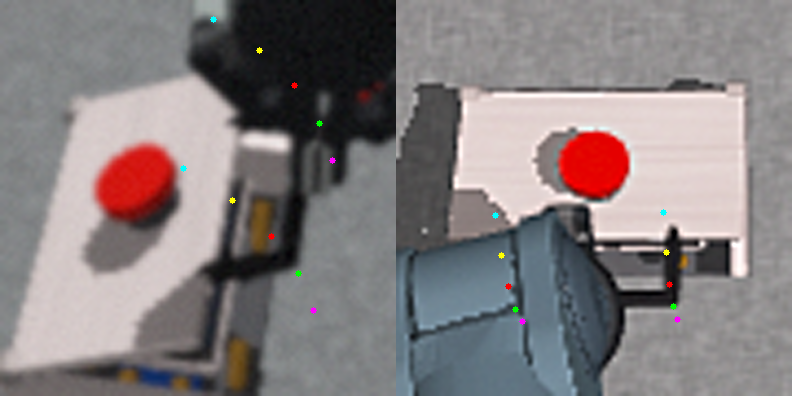

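The lid is at about 0.5 rad, with the bar between the red and green marks at (298,255). The fingertip has slid onto the bar's front side at x = 0.443, while the bar is at 0.454. I'll lift, re-centre over the bar and push down again.

Call:
{"api": "servo_tool", "payload": {
  "commands": [
    [[-0.005, -0.01, 0], [0, 0, 0], 1],
    [[0, -0.03, 0], [0, 0, 0], 1],
    [[0, 0, 0], [0, 0, 0], 1],
    [[0.012, 0, 0], [0, 0, 0], 1],
    [[0.012, 0, 0], [0, 0, 0], 1],
    [[0, 0, 0], [0, 0, 0], 1],
    [[0, 0, 0], [0, 0, 0], 1]
  ]
}}

```text
t: 19.95
eef_pos: [0.4737, 0.1407, 0.1687]
ee_rot: [-1.574, -0.017, 0.01]
ft_force: [-0.6, 0.0, -0.8]
width: -0.0001
```

Call:
{"api": "servo_tool", "payload": {
  "commands": [
    [[-0.006, 0.015, 0], [0, 0, 0], 1],
    [[-0.006, 0.015, 0], [0, 0, 0], 1],
    [[-0.003, 0.01, 0], [0, 0, 0], 1],
    [[-0.004, 0.01, 0], [0, 0, 0], 1],
    [[-0.004, 0.01, 0], [0, 0, 0], 1],
    [[0, 0, 0], [0, 0, 0], 1]
  ]
}}

```text
t: 20.55
eef_pos: [0.4492, 0.1404, 0.1078]
ee_rot: [-1.573, -0.017, 0.012]
ft_force: [0.3, 0.1, -0.3]
width: 0.0001
```

Call:
{"api": "servo_tool", "payload": {
  "commands": [
    [[-0.002, 0.01, 0], [0, 0, 0], 1],
    [[-0.002, 0.01, 0], [0, 0, 0], 1]
  ]
}}

```text
t: 20.75
eef_pos: [0.4481, 0.1413, 0.0894]
ee_rot: [-1.571, -0.021, 0.007]
ft_force: [0.4, -0.0, 1.4]
width: 0.0001
```

```bash
cat > lid.py <<'E'
from h import *
rot=R.from_euler("z",.021)
def cyl(a,l=0,r=.022):
    t=np.linspace(0,2*np.pi,24,endpoint=False); P=[]
    for h in(.004,.028-l):
        q=np.c_[-.066+r*np.cos(t),r*np.sin(t),np.full(24,h)]; P.append(R.from_euler("y",a).apply(q)+[.07,0,.018])
    return rot.apply(np.vstack(P))+[.512,.14,.036]
for nm in("top","side"):
    c=manip.capture(nm); hsv=cv2.cvtColor(c["img"],cv2.COLOR_BGR2HSV)
    m=cv2.inRange(hsv,(0,150,90),(8,255,255))|cv2.inRange(hsv,(172,150,90),(180,255,255))
    n,l,st,ce=cv2.connectedComponentsWithStats(m)
    print(nm,[(ce[i].round(1).tolist(),int(st[i,4])) for i in range(1,n) if st[i,4]>25])
    for a in(0,.1,.2,.3,.4,.5,.6):
        for L in((0,.012) if a==0 else (0,)): 
            h=cv2.convexHull(proj(c,cyl(a,L)).astype(np.float32)); print(a,L,mom(cv2.moments(h))[0].round(1),round(cv2.contourArea(h)),end="; ")
    print()
s=manip.observe();print(s["eef_pos"],s["ft_force"],s["t"])
E
python3 lid.py
```

```text
top [([339.4, 73.3], 34), ([271.4, 86.4], 34), ([270.3, 212.6], 175), ([330.0, 253.1], 157)]
0 0 [271.2 216.1] 214; 0 0.012 [271.5 216.2] 203; 0.1 0 [270.9 215.3] 222; 0.2 0 [270.6 214.3] 232; 0.3 0 [270.4 213.1] 241; 0.4 0 [270.1 211.6] 248; 0.5 0 [269.9 210. ] 253; 0.6 0 [269.6 208.1] 255; 
side [([188.6, 161.2], 31), ([171.5, 206.6], 37), ([379.8, 227.7], 28), ([316.7, 252.3], 232)]
0 0 [319.5 257.7] 364; 0 0.012 [319.5 259.4] 297; 0.1 0 [318.6 255.8] 367; 0.2 0 [317.5 253.9] 368; 0.3 0 [316.1 252. ] 369; 0.4 0 [314.4 250.2] 368; 0.5 0 [312.5 248.4] 363; 0.6 0 [310.3 246.8] 357; 
[0.44612278 0.14053172 0.08806416] [-0.53264806  0.44147883 -0.30143613] 20.85
```

Call:
{"api": "servo_tool", "payload": {
  "commands": [
    [[-0.001, 0.01, 0], [0, 0, 0], 1],
    [[-0.001, 0.01, 0], [0, 0, 0], 1],
    [[0, 0.007, 0], [0, 0, 0], 1],
    [[0, 0, 0], [0, 0, 0], 1]
  ]
}}

```text
t: 21.25
eef_pos: [0.4446, 0.1404, 0.0612]
ee_rot: [-1.573, -0.018, 0.011]
ft_force: [-1.2, 0.7, 0.0]
width: -0.0
```

```bash
python3 lid.py
```

```text
top [([339.4, 73.3], 34), ([271.4, 86.4], 34), ([271.0, 214.9], 165), ([330.1, 253.2], 160)]
0 0 [271.2 216.1] 214; 0 0.012 [271.5 216.2] 203; 0.1 0 [270.9 215.3] 222; 0.2 0 [270.6 214.3] 232; 0.3 0 [270.4 213.1] 241; 0.4 0 [270.1 211.6] 248; 0.5 0 [269.9 210. ] 253; 0.6 0 [269.6 208.1] 255; 
side [([188.5, 161.2], 30), ([171.5, 206.8], 37), ([378.2, 229.1], 71), ([319.2, 255.6], 230)]
0 0 [319.5 257.7] 364; 0 0.012 [319.5 259.4] 297; 0.1 0 [318.6 255.8] 367; 0.2 0 [317.5 253.9] 368; 0.3 0 [316.1 252. ] 369; 0.4 0 [314.4 250.2] 368; 0.5 0 [312.5 248.4] 363; 0.6 0 [310.3 246.8] 357; 
[0.44428426 0.14022749 0.06173701] [-0.19539699  0.26629357 -0.05040798] 21.35
```

Call:
{"api": "servo_tool", "payload": {
  "commands": [
    [[0, 0.004, 0], [0, 0, 0], 1],
    [[0, 0, 0], [0, 0, 0], 1],
    [[0, 0, 0], [0, 0, 0], 1]
  ]
}}

```text
t: 21.65
eef_pos: [0.4449, 0.1406, 0.0582]
ee_rot: [-1.572, -0.019, 0.01]
ft_force: [0.6, -0.2, 0.3]
width: 0.0001
```

Call:
{"api": "servo_tool", "payload": {
  "commands": [
    [[0, 0.004, 0], [0, 0, 0], 1],
    [[0, 0, 0], [0, 0, 0], 1],
    [[0, 0, 0], [0, 0, 0], 1]
  ]
}}

```text
t: 21.95
eef_pos: [0.4464, 0.1409, 0.0546]
ee_rot: [-1.571, -0.021, 0.007]
ft_force: [3.2, 0.3, -1.1]
width: 0.0001
```

Call:
{"api": "servo_tool", "payload": {
  "commands": [
    [[0, -0.02, 0], [0, 0, 0], 1],
    [[0, -0.02, 0], [0, 0, 0], 1],
    [[-0.011, 0, 0], [0, 0, 0], 1],
    [[0, 0, 0], [0, 0, 0], 1],
    [[0, 0, 0], [0, 0, 0], 1]
  ]
}}

```text
t: 22.45
eef_pos: [0.4318, 0.1402, 0.093]
ee_rot: [-1.573, -0.017, 0.013]
ft_force: [1.2, 0.2, 0.5]
width: -0.0001
```

```bash
python3 lid.py|grep -v '^0'; python3 - <<'E'
from h import *
rot=R.from_euler("z",.021); im=[]
for nm in("side","top"):
    c=manip.capture(nm)
    x,y=np.round(proj(c,[.48,.1415,.06])[0]).astype(int)-[45,45]; S=4.4
    v=cv2.resize(c["img"][y:y+90,x:x+90],None,fx=S,fy=S,interpolation=cv2.INTER_CUBIC)
    for a,col in((0,(255,0,255)),(.1,(0,255,0)),(.2,(0,0,0))):
        h=rot.apply([[.07-.146*np.cos(a),yy,.018+.146*np.sin(a)] for yy in(-.048,.048)])+[.512,.14,.036]
        for q in proj(c,h): cv2.circle(v,tuple(int(t) for t in((q-[x,y]+.5)*S)),2,col,-1)
    im.append(v)
cv2.imwrite("pics/v11.png",np.hstack(im))
E
```

```text
top [([339.4, 73.3], 34), ([271.4, 86.3], 35), ([270.6, 215.5], 193), ([330.1, 253.1], 158)]
side [([188.5, 161.2], 30), ([171.6, 206.8], 38), ([318.9, 255.2], 232)]
[0.43273433 0.14023795 0.09325223] [ 0.21800202 -0.13839947  0.47923531] 22.55
```

View pics/v11.png

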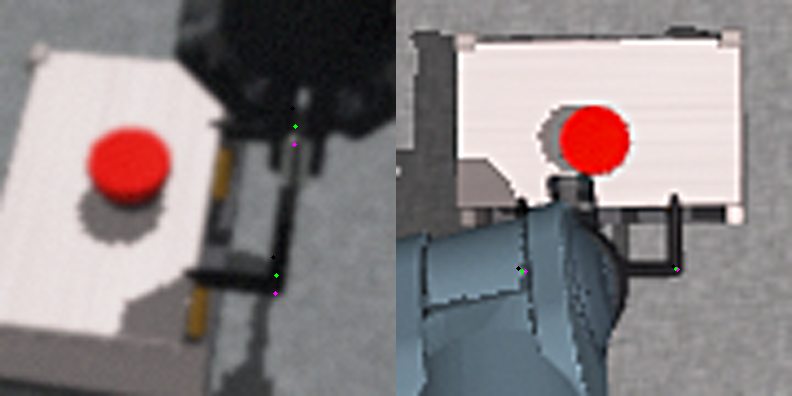

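The lid is nearly shut at about 0.05 rad; the bar end at (278,288) lies between the 0 and 0.1 marks. I'll finish on top of the bar.

Call:
{"api": "servo_tool", "payload": {
  "commands": [
    [[0.003, 0.01, 0], [0, 0, 0], 1],
    [[0, 0.01, 0], [0, 0, 0], 1],
    [[0, 0.006, 0], [0, 0, 0], 1],
    [[0, 0.004, 0], [0, 0, 0], 1],
    [[0, 0.003, 0], [0, 0, 0], 1],
    [[0, 0, 0], [0, 0, 0], 1]
  ]
}}

```text
t: 23.25
eef_pos: [0.4367, 0.1403, 0.0607]
ee_rot: [-1.573, -0.018, 0.01]
ft_force: [0.2, -0.3, 0.3]
width: 0.0002
```

Call:
{"api": "servo_tool", "payload": {
  "commands": [
    [[0, 0.003, 0], [0, 0, 0], 1],
    [[0, 0, 0], [0, 0, 0], 1],
    [[0, 0, 0], [0, 0, 0], 1]
  ]
}}

```text
t: 23.55
eef_pos: [0.4375, 0.1406, 0.0589]
ee_rot: [-1.571, -0.019, 0.009]
ft_force: [-1.2, -1.1, 5.1]
width: 0.0001
```

Call:
{"api": "servo_tool", "payload": {
  "commands": [
    [[0, 0.002, 0], [0, 0, 0], 1],
    [[0, 0, 0], [0, 0, 0], 1],
    [[0, 0, 0], [0, 0, 0], 1],
    [[0, 0, 0], [0, 0, 0], 1]
  ]
}}

```text
t: 23.95
eef_pos: [0.4376, 0.1407, 0.0585]
ee_rot: [-1.57, -0.017, 0.01]
ft_force: [-6.8, -2.8, 20.3]
width: -0.0003
```

The tool now meets a hard stop of 20 N at z = 0.0585, which is the bar's top height when shut, so the lid is shut. On to the knob.

Call:
{"api": "servo_tool", "payload": {
  "commands": [
    [[0, -0.02, 0], [0, 0, 0], 1],
    [[0, -0.03, 0], [0, 0, 0], 1],
    [[0.02, -0.012, 0], [0, 0, 0], 1],
    [[0.03, 0, -0.001], [0, 0, 0], 1],
    [[0.028, 0, -0.001], [0, 0, 0], 1],
    [[0, 0, 0], [0, 0, 0], 1],
    [[0, 0, 0], [0, 0, 0], 1]
  ]
}}

```text
t: 24.65
eef_pos: [0.5149, 0.1397, 0.1186]
ee_rot: [-1.572, -0.018, 0.009]
ft_force: [-0.3, 0.6, 0.4]
width: -0.0003
```

```bash
python3 lid.py|grep -v '^0'
```

```text
top [([339.4, 73.3], 34), ([271.4, 86.4], 33), ([330.1, 253.1], 160)]
side [([188.8, 161.2], 32), ([171.5, 206.9], 39), ([370.5, 228.8], 176), ([319.4, 256.2], 236)]
[0.51334335 0.13989425 0.11814745] [ 0.22569815 -0.23887537 -0.71284711] 24.75
```

Call:
{"api": "servo_tool", "payload": {
  "commands": [
    [[0.002, 0.015, 0], [0, 0, 0], 1],
    [[0, 0.012, 0], [0, 0, 0], 1],
    [[0, 0.006, 0], [0, 0, 0], 1],
    [[0, 0.005, 0], [0, 0, 0], 1],
    [[0, 0.004, 0], [0, 0, 0], 1],
    [[0, 0, 0], [0, 0, 0], 1]
  ]
}}

```text
t: 25.35
eef_pos: [0.5161, 0.1398, 0.076]
ee_rot: [-1.572, -0.017, 0.011]
ft_force: [-0.4, 0.0, -1.0]
width: -0.0001
```

Call:
{"api": "servo_tool", "payload": {
  "commands": [
    [[0, 0.004, 0], [0, 0, 0], 1],
    [[0, 0.003, 0], [0, 0, 0], 1],
    [[0, 0.002, 0], [0, 0, 0], 1],
    [[0, 0, 0], [0, 0, 0], 1],
    [[0, 0, 0], [0, 0, 0], 1]
  ]
}}

```text
t: 25.85
eef_pos: [0.5167, 0.1399, 0.0699]
ee_rot: [-1.57, -0.016, 0.012]
ft_force: [-8.0, -1.3, 19.5]
width: -0.0003
```

Call:
{"api": "servo_tool", "payload": {
  "commands": [
    [[0, 0.002, 0], [0, 0, 0], 1],
    [[0, 0, 0], [0, 0, 0], 1],
    [[0, 0, 0], [0, 0, 0], 1]
  ]
}}

```text
t: 26.15
eef_pos: [0.5168, 0.14, 0.0697]
ee_rot: [-1.569, -0.015, 0.012]
ft_force: [-11.8, -3.1, 30.9]
width: 0.0002
```

Call:
{"api": "servo_tool", "payload": {
  "commands": [
    [[0, -0.01, 0], [0, 0, 0], 1],
    [[0, -0.03, 0], [0, 0, 0], 1],
    [[-0.02, -0.05, 0], [0, 0, 0], 1],
    [[-0.05, -0.05, 0], [0, 0, 0], 1],
    [[-0.03, -0.03, -0.04], [0, 0, 0], 1],
    [[0, 0, -0.05], [0, 0, 0], 1],
    [[0, 0, -0.05], [0, 0, 0], 1],
    [[0, 0, 0], [0, 0, 0], 1],
    [[0, 0, 0], [0, 0, 0], 1]
  ]
}}

```text
t: 27.05
eef_pos: [0.439, 0.0033, 0.2129]
ee_rot: [-1.57, -0.016, 0.006]
ft_force: [-0.3, 0.7, 0.4]
width: 0.0002
```

```bash
python3 lid.py|cut -c1-150; python3 - <<'E'
from h import *
t=manip.capture("top")["img"][120:300,150:450]; s=manip.capture("side")["img"][120:345,160:460]
cv2.imwrite("pics/v12.png",np.hstack([cv2.resize(t,(400,240)),cv2.resize(s,(320,240))]))
E
```

```text
top [([339.4, 73.3], 34), ([271.4, 86.4], 34), ([271.3, 216.1], 184)]
0 0 [271.2 216.1] 214; 0 0.012 [271.5 216.2] 203; 0.1 0 [270.9 215.3] 222; 0.2 0 [270.6 214.3] 232; 0.3 0 [270.4 213.1] 241; 0.4 0 [270.1 211.6] 248; 
side [([188.6, 161.2], 31), ([171.6, 206.8], 39), ([370.5, 228.9], 174), ([319.2, 259.5], 228)]
0 0 [319.5 257.7] 364; 0 0.012 [319.5 259.4] 297; 0.1 0 [318.6 255.8] 367; 0.2 0 [317.5 253.9] 368; 0.3 0 [316.1 252. ] 369; 0.4 0 [314.4 250.2] 368; 
[0.43898578 0.00541716 0.21265012] [ 0.50521649 -0.07219282 -0.36172521] 27.15
```

View pics/v12.png

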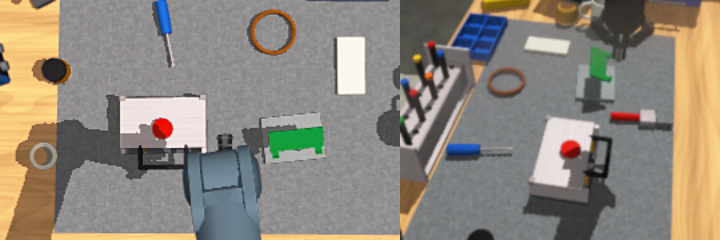

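The lid is shut at (165,125) and the knob is down at (162,128). Its side centroid dropped 3.3 px, matching the full 12 mm. The stand is empty at (292,140), and the bystanders are where they were. I'm handing in.

```bash
python3 -c "
from station import manip
print(manip.close_job())"
```

```text
the job is handed in; nothing more can be done
None
```

I moved the phone from the stand to the blue pad, shut the lid, then pressed the knob down and handed the job in at about 27 s, well under the 64 s limit.

- **Phone:** I gripped it by its long edges and lowered it until it touched the pad at the expected height, with about 7 N of contact. After I let go, both cameras showed it flat and screen up inside the brass pins. The shut lid now covers it, so I could not check it again at the end.
- **Lid:** My finger slipped off the handle bar twice, once with about 16 N sideways, and I repositioned it each time. It then shut against a hard stop of 20 N at the handle's shut height.
- **Knob:** It went down to 70 mm above the bench and held at 31 N. The side camera agreed with full travel.
- **Everything else:** In the last wide picture the arm was clear of everything, and the other things I could see were where they started. The brush was hidden by the arm in the top view and visible only in the side view. I checked this by eye only.

The arm settles slowly, so some position readings were up to about 5 mm off. My first fit of the pad also had its centre 4 mm apart between the two cameras, because it ignored the pad's visible sides; a corrected fit brought them into agreement.

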